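Turn the clay tiles carved side up and clamp them for engraving

ROBOT

A 6-joint arm with a two-finger parallel gripper is mounted at the origin on the work surface. World frame = base frame: x ahead of the robot, y to its left, z up, the work surface at z = 0. Lengths are in m, angles in rad, forces in N, time in s.
With the tool pointing down it reaches from about 0.35 to 0.775 m from the base axis. Payload 5.5 kg.
Tool frame: the origin (TCP) lies on the centre line of the jaws, within the pads' length; the fingertips stand 11 mm ahead of it and the grasp point (between the pads) lies 8 mm behind it (env.tip_reach is the distance from the TCP to the fingertips, in m); z points along the fingers, x is the direction in which the jaws open and shut, and the axes are right-handed (so a half turn about z gives the same grasp; the last joint's range is limited). The gripper opens to 85 mm and grips with 20 to 120 N. Pads are 22 mm wide; open, the fingers measure 114 mm over their backs; the gripper's body (76 mm by 85 mm) begins 54 mm behind the grasp point. The pads swing forward as they close: fully open they stand 13 mm farther back than shut.
Start: joints at [1.199, 0.313, 0.046, 1.304, 0, 1.431], TCP at [0.132, 0.56, 0.242] pointing down, gripper open.
Joint ranges: [-2.76, 2.76], [-0.86, 1.69], [-1.03, 1.26], [-2.2, 2.34], [-1.47, 1.5], [-3.14, 3.14]. Speed limits (rad/s): [2.57, 2.57, 3.14, 3.14, 3.14, 3.14].

INTERFACE

Orientations are given as a unit quaternion [w, x, y, z].
In Python, from workcell import env gives the robot as it stands.
- The arm moves only by the tool carry_out, never from a script. Its argument "moves" is one flat list of numbers, 7 for each row, row after row: the gripper command: -1 is shut, 1 is fully open, values between are in proportion, then the shift along the tool's x, y, z in m, then the turn, a rotation vector about the tool's x, y, z in degrees. A call has exactly 5 rows; each row shifts and turns the pose as measured when the row begins, along the tool's axes as they then stand; what a row does not reach is not made up. A row lasts 1/8 s, in which the tool goes at most 62.5 mm and 10.7 degrees, less where a joint would pass 70% of its speed; a pose out of reach is approached as far as the arm can. A call is refused whole if a number of a shift passes 0.0625 or a number of a turn 10.7, either way. A call with a gripper value outside its range is refused whole. The fingers move at their own pace and stop on an object; "squeeze" is the grip in N (left out, the last holds). Time passes only in rows, so rows that do not move let the fingers close, or fill a call up. It gives the time, the measured TCP pose, the force and the opening at its end, in the units of the state.
- env.get_state(): the state, without advancing time (a new reading comes with each control period).
- env.read_camera(name): name is "side" or "top" or "wrist"; returns the picture (420x560x3 uint8, red, green, blue); there is no depth.
- env.calibration(name): a dict with "camera_matrix" (3x3 intrinsics, pixels), "rvec" (rotation vector, rad) and "tvec" (3), from world to camera coordinates, as OpenCV has them; the wrist camera has in their place "hand_eye" (4x4, takes a point from camera to tool coordinates, whose origin is the TCP and whose axes are the tool frame's). Camera axes: x right, y down, z forward; pixel columns grow to the right and rows downward; lengths in m; the calibration is good to about 2 mm. A picture is of the moment at which its call begins: read the wrist's pose just before it. calibration takes no time and is no camera call.
- env.hand_in(): hands the job in, once; it reports no verdict.
The state is a dict: "clock": time; "joint_pos": joint angles; "qvel": joint speeds; "tau": joint torques, N m; "tcp_pos": TCP position; "orientation": TCP orientation; "wrist_force": force on the tool from outside, world axes, zero at the start; "ft_torque": the same for the moment, N m; "finger_gap": finger opening in m.
Only numpy, scipy, OpenCV 4.12 (cv2) and the standard library are available. Lean on these libraries where they do the work, as an engineer would, in place of code of your own. Each camera call takes 0.05 s, during which the arm holds its last target. There are 200 camera calls.

TASK

Get the clay tiles ready for engraving: lay every tile on the clamping board with its carved face up, turning over those that lie face down, side by side with their long sides running from the fence to the sliding jaw. Then turn the T-handle clockwise, half turn by half turn, until it is fully home and the jaw holds the tiles. Leave the bowl, brush and cup where they are.

Things in the scene. Friction and masses are not known exactly. Their poses are not given: they have to be found in the camera images.
- jig: clamping board fixed to the bench; origin at the underside of the bed's centre, x from fence to jaw (roughly away from the robot), z up. Plywood bed 165 (x) x 330 (y) mm, top at z = 12 mm. Fence along y at the near edge: inner face at x = -58 mm, top at z = 28. Facing it, the sliding jaw, 310 mm long, 14 thick, top at z = 28; behind that a gearbox (46 x 70, top at z = 36) at x = 122 mm
- jaw (a joint): travel of the jaw towards the fence, m: 0 = wide open (inner face at jig x = +69 mm, gap 127 mm), 0.016 = closed (x = +53 mm, gap 111 mm). Driven by the T-handle only, 1.7 mm per radian; waxed fence and jaw slide square tiles lying lengthwise up to 0.15 rad askew; worse ones jam it
- handle (a joint): angle of the T-handle, rad, growing clockwise seen from above: 0 = jaw wide open, 9.42 (one and a half turns) = fully home at its stop, jaw closed. Starts between 0 and 1.2. Stays where it is left; turning it takes about 0.1 N m
- handle_hub (a point): centre of the T-handle's round steel cross-bar, on its vertical turning axis, 72 mm above the bench; the bar is 12 mm thick and 128 mm long over its 18 mm end balls, 30 mm clear above the gearbox
- handle_end (a point): point on the cross-bar's axis 40 mm from the hub towards one end (a place to grip; the other end is the same)
- tile_1: unglazed red-clay tile, a flat block 110 (own x) x 62 (own y) x 18 mm (own z), about 0.23 kg; origin at the centre of the block. Own +z points out of the carved face (raised border and flower); the other face (-z) is plain with flat keying ribs. May be absent. Starts on the bench carved face down; stands by itself when set on a short end.
- tile_2: unglazed red-clay tile, a flat block 110 (own x) x 62 (own y) x 18 mm (own z), about 0.23 kg; origin at the centre of the block. Own +z points out of the carved face (raised border and flower); the other face (-z) is plain with flat keying ribs. May be absent. Starts on the bench carved face down; stands by itself when set on a short end.
- tile_3: unglazed red-clay tile, a flat block 110 (own x) x 62 (own y) x 18 mm (own z), about 0.23 kg; origin at the centre of the block. Own +z points out of the carved face (raised border and flower); the other face (-z) is plain with flat keying ribs. May be absent. Starts on the bench carved face down; stands by itself when set on a short end.
- tile_4: unglazed red-clay tile, a flat block 110 (own x) x 62 (own y) x 18 mm (own z), about 0.23 kg; origin at the centre of the block. Own +z points out of the carved face (raised border and flower); the other face (-z) is plain with flat keying ribs. May be absent. Starts on the bench carved face up already.
- bowl: terracotta bowl, 110 mm wide, 50 mm high, a bystander; origin at the centre of its underside
- brush: brush lying on the bench, a bystander
- water_cup: white cup, 72 mm wide, 75 mm high, a bystander; origin at the centre of its underside
Mind the look-alikes: they are no part of the job. What is shaped like the tile_4 but black is not meant.

How it is judged:
By the outcome, as a careful person would: the job done as asked, in the order asked, and still so for the second after the job is handed in, with the robot touching nothing.
Of tile_1, tile_2, tile_3, tile_4 only 2 to 3 are there at a start; the rules pass over those that are not, and their reading is None.
At some moment in a run one of tile_1, tile_2, tile_3, tile_4 may be knocked a few centimetres aside while the robot is not near it.
Once in a run the grip may slacken for a moment while it holds something.
It also fails if it takes over 210 s, if anything falls off the work surface, if the arm or the gripper's body presses on something with over 40 N, if the wrist force passes 120 N, or if a joint passes its speed limit or range.

## Working session

There is one attempt and no reset: what is moved stays moved. The work goes in short steps, Python scripts to look and compute and a tool call to move; the robot and the scene stay as the last step left them, time stands still between calls to the robot, and variables do not carry over. Pictures are saved under pics/ and viewed, about 12 in all and at most 16, crops included, and the job is handed in when it is done.

Besides the shell and the picture viewer there is one more tool, called after ">>>" as name(argument=value, ...), one argument or row to a line, values as JSON. carry_out: Moves the arm, as the interface text tells. Its arguments: {"type":"object","properties":{"moves":{"type":"array"},"squeeze":{"type":"number"}},"required":["moves"]}

```bash
mkdir -p pics; cat > h.py <<'E'
import numpy as np,cv2
from workcell import env
from scipy.spatial.transform import Rotation as R
def T(name):
    c=env.calibration(name);K=np.array(c["camera_matrix"])
    if name=="wrist":
        s=env.get_state();q=s["orientation"];M=np.eye(4)
        M[:3,:3]=R.from_quat([q[1],q[2],q[3],q[0]]).as_matrix();M[:3,3]=s["tcp_pos"]
        return K,M@np.array(c["hand_eye"])
    r=cv2.Rodrigues(np.array(c["rvec"],float))[0];M=np.eye(4);M[:3,:3]=r.T;M[:3,3]=-r.T@np.array(c["tvec"],float).ravel()
    return K,M
def px2w(K,M,u,v,z):
    d=M[:3,:3]@np.linalg.solve(K,[u,v,1.]);o=M[:3,3];return o+d*(z-o[2])/d[2]
def w2px(K,M,p):
    c=M[:3,:3].T@(np.array(p)-M[:3,3]);c=K@c;return c[:2]/c[2]
def shot(name,fn,crop=None,scale=1):
    K,M=T(name);im=env.read_camera(name);np.savez("pics/"+fn+".npz",K=K,M=M,im=im)
    if crop: im=im[crop[1]:crop[3],crop[0]:crop[2]]
    im=cv2.resize(im,None,fx=scale,fy=scale,interpolation=cv2.INTER_CUBIC)
    cv2.imwrite("pics/"+fn+".png",im[:,:,::-1]);return K,M
def ld(fn):
    d=np.load("pics/"+fn+".npz");return d["K"],d["M"],d["im"]
E
python3 -c "
from h import *
shot('top','t0',scale=1.42);shot('side','s0',scale=1.42)
s=env.get_state();print(s)
for n in('top','side'):K,M=T(n);print(K,M)
print(env.calibration('wrist'))"
```

```text
{'clock': 0.1, 'joint_pos': array([ 1.19940087e+00,  3.13924497e-01,  4.51213652e-02,  1.30357541e+00,
       -5.04376621e-06,  1.43118723e+00]), 'qvel': array([ 5.07991854e-05, -1.07690362e-03,  2.31456135e-03,  1.32907275e-03,
       -1.46342197e-04,  1.11956673e-03]), 'tau': array([ 2.42146110e-03, -4.81724167e+01,  2.99244457e+01,  1.27735839e-02,
       -1.63004484e-04, -1.57648350e-05]), 'tcp_pos': array([0.13195145, 0.55923059, 0.24151023]), 'orientation': array([ 4.02036676e-04,  7.84128721e-01,  6.20597714e-01, -6.81340959e-04]), 'wrist_force': array([ 0.41198877, -0.26608702, -0.12363487]), 'ft_torque': array([-0.05292278, -0.03540814,  0.03424604]), 'finger_gap': 0.08506549120771693}
[[479.05862732   0.         281.34408258]
 [  0.         479.05862732 218.68383125]
 [  0.           0.           1.        ]] [[ 7.89106216e-03 -9.86105045e-01  1.65935440e-01  2.82374381e-01]
 [-9.99968819e-01 -7.73124970e-03  1.60900991e-03  2.79341333e-02]
 [-3.03764468e-04 -1.65942963e-01 -9.86135305e-01  1.53600639e+00]
 [ 0.00000000e+00  0.00000000e+00  0.00000000e+00  1.00000000e+00]]

[... 158 characters left out ...]
159243  0.23968648]
 [-0.29532745 -0.7206363   0.6272679  -0.78682755]
 [-0.00291921 -0.65586901 -0.75486908  1.05748525]
 [ 0.          0.          0.          1.        ]]
{'camera_matrix': array([[291.32748572,   0.        , 279.83288716],
       [  0.        , 291.32748572, 207.58255884],
       [  0.        ,   0.        ,   1.        ]]), 'hand_eye': array([[ 9.99999883e-01,  4.81213062e-04, -5.28181136e-05,
        -7.31868291e-04],
       [-4.38248768e-04,  9.46225032e-01,  3.23508883e-01,
        -8.23156500e-02],
       [ 2.05654521e-04, -3.23508822e-01,  9.46225132e-01,
        -1.30991578e-01],
       [ 0.00000000e+00,  0.00000000e+00,  0.00000000e+00,
         1.00000000e+00]])}
```

View pics/t0.png

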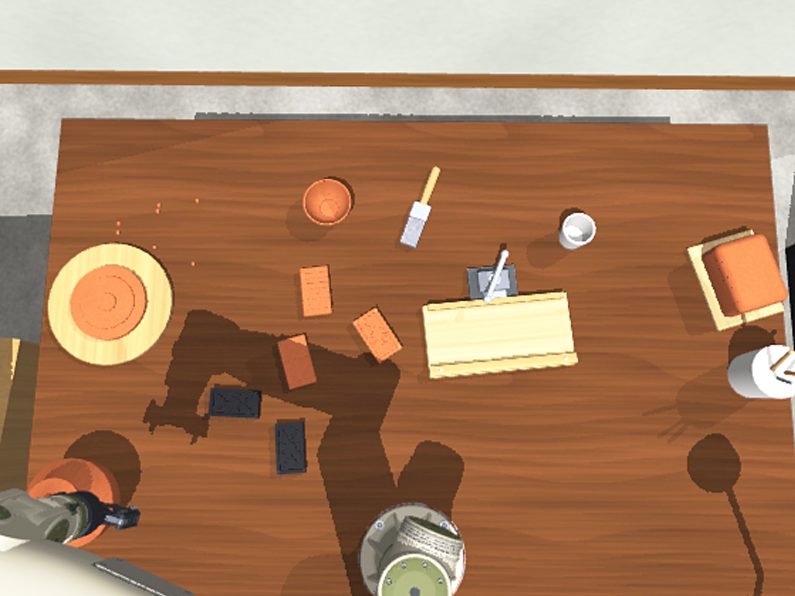

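View pics/s0.png

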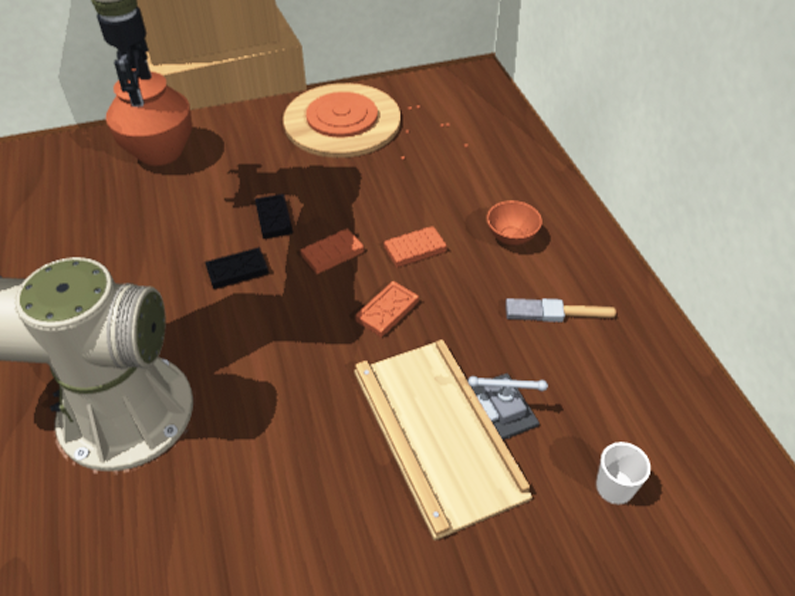

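The top view shows three red tiles, at (316,291), (377,334) and (297,361). The two black blocks at (235,402) and (290,447) are look-alikes. I'll enlarge the tiles and the jig.

```bash
python3 -c "
from h import *
K,M,im=ld('t0')
a=cv2.resize(im[170:285,180:295],None,fx=5,fy=5,interpolation=cv2.INTER_CUBIC)
a=np.clip(a.astype(float)*1.25,0,255).astype(np.uint8)
cv2.imwrite('pics/c1.png',a[:,:,::-1])
b=cv2.resize(im[165:275,290:415],None,fx=6,fy=5.2,interpolation=cv2.INTER_CUBIC)
b=cv2.resize(im[165:275,290:415],None,fx=5,fy=5,interpolation=cv2.INTER_CUBIC)
cv2.imwrite('pics/c2.png',b[:,:,::-1])
"
```

```text
(no output)
```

View pics/c1.png

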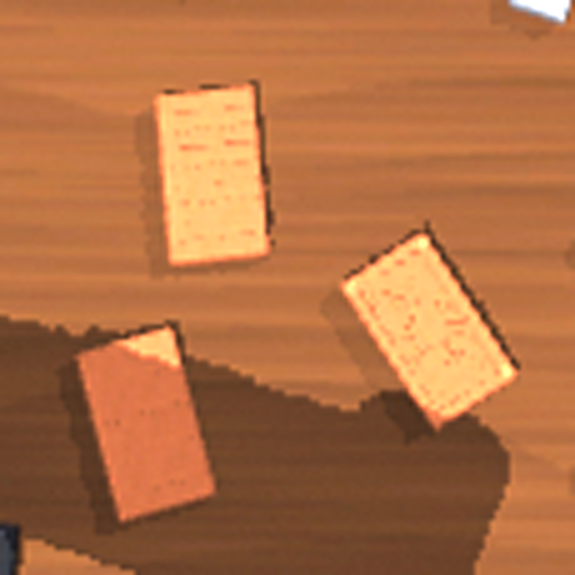

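View pics/c2.png

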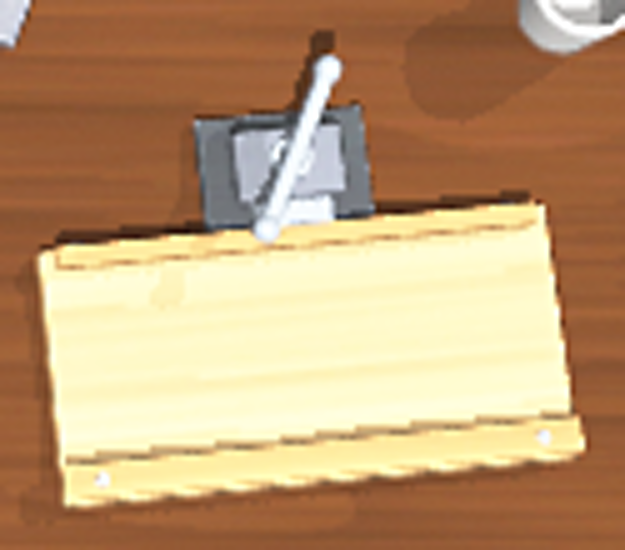

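```bash
python3 -c "
from h import *
K,M,im=ld('t0')
f=lambda c,o,z:px2w(K,M,o[0]+(c[0]+.5)/5-.5,o[1]+(c[1]+.5)/5-.5,z)
o=(180,170)
for n,cs in dict(A=[(157,95),(255,86),(269,253),(172,265)],B=[(78,355),(173,327),(215,492),(122,521)],C=[(345,289),(425,233),(516,375),(438,424)]).items():
    P=np.array([f(c,o,.018)[:2] for c in cs]);c=P.mean(0);l=(P[0]+P[1]-P[2]-P[3])/2;w=(P[0]-P[1]+P[3]-P[2])/2
    print(n,c.round(4),np.hypot(*l).round(4),np.hypot(*w).round(4),np.degrees(np.arctan2(l[1],l[0])).round(1), np.degrees(np.arctan2(-w[0],w[1])).round(1))
o=(290,165)
a=f((68,462),o,.028);b=f((578,417),o,.028);print('fence inner',a,b,np.hypot(*(a-b)[:2]))
y=(a-b)[:2];y/=np.hypot(*y);x=np.array([y[1],-y[0]]);print('jig x',x,np.degrees(np.arctan2(x[1],x[0])))
print('origin',(a+b)[:2]/2+.058*x)
c=f((57,268),o,.028);d=f((530,222),o,.028);print('jaw inner?',c,d,[(p-a)[:2]@x for p in(c,d)])
for p in((40,255),(545,203)):print('far top',f(p,o,.028))
e=f((327,68),o,.072);g=f((266,229),o,.072);print('balls',e,g,(e+g)/2,np.hypot(*(e-g)[:2]))
h=(e+g)[:2]/2;print('origin from hub',h-.122*x)
v=(e-g)[:2];print('handle dir deg rel jig x',np.degrees(np.arctan2(v[1],v[0])-np.arctan2(x[1],x[0])))
"
```

```text
A [0.5829 0.2216] 0.1115 0.0632 6.4 6.7
B [0.4215 0.2592] 0.1094 0.0619 16.3 17.5
C [0.4827 0.0797] 0.1071 0.0606 34.0 34.4
fence inner [ 0.41428751 -0.03940799  0.028     ] [ 0.44527344 -0.36163567  0.028     ] 0.32371408171509386
jig x [0.99540829 0.09572005] 5.492764635937524
origin [ 0.48751416 -0.19497007]
jaw inner? [ 0.53818259 -0.03234481  0.028     ] [ 0.57044333 -0.33528141  0.028     ] [np.float64(0.12400227756762867), np.float64(0.12711778063305695)]
far top [ 0.54652425 -0.02147133  0.028     ]
far top [ 0.5829225  -0.34529445  0.028     ]
balls [ 0.65958293 -0.20019104  0.072     ] [ 0.55632428 -0.16046373  0.072     ] [ 0.60795361 -0.18032738  0.072     ] 0.11063728589130556
origin from hub [ 0.48651379 -0.19200523]
handle dir deg rel jig x -26.536289707329736
```

```bash
cat >> h.py <<'E'
def Rt(az,tilt=0):
    a=np.radians(az);d=np.array([np.cos(a),np.sin(a),0]);z=np.array([0,0,-1.])
    return np.c_[np.cross(d,z),d,z]@R.from_rotvec([-np.radians(tilt),0,0]).as_matrix()
def cur():
    s=env.get_state();q=s["orientation"];return np.array(s["tcp_pos"]),R.from_quat([q[1],q[2],q[3],q[0]]).as_matrix()
JO=np.array([.487,-.1935]);JA=5.5
def J(x,y):
    a=np.radians(JA);c,s=np.cos(a),np.sin(a);return [JO[0]+c*x-s*y,JO[1]+s*x+c*y]
def path(start,wps,vmax=.055,wmax=9.5):
    """wps: (pos,az,tilt,grip[,min rows]); prints rows; pose of the TCP"""
    p,r=start;out=[]
    for w in wps:
        P=np.array(w[0],float);Q=Rt(w[1],w[2]);dv=R.from_matrix(r.T@Q).as_rotvec()
        n=int(max(np.ceil(np.linalg.norm(P-p)/vmax),np.ceil(np.degrees(np.linalg.norm(dv))/wmax),w[4] if len(w)>4 else 1))
        ri=r;pi=p
        for k in range(1,n+1):
            pn=p+(P-p)*k/n;sh=ri.T@(pn-pi)
            out.append([w[3],*sh.round(4),*(np.degrees(dv)/n).round(1)])
            ri=r@R.from_rotvec(dv*k/n).as_matrix();pi=pn
        p,r=P,Q
    while len(out)%5: out.append([out[-1][0],0,0,0,0,0,0])
    for i in range(0,len(out),5): print([float(v) for q in out[i:i+5] for v in q])
    print(len(out)//5,'calls')
    return p,r
def err(P,az,tilt=0):
    p,r=cur();print('local err mm',(1000*r.T@(np.array(P)-p)).round(1),'rot deg',np.degrees(R.from_matrix(r.T@Rt(az,tilt)).as_rotvec()).round(1),'tcp',p.round(4),'j',np.array(env.get_state()['joint_pos']).round(2),'t',env.get_state()['clock'])
E
python3 -c "
from h import *
print(env.tip_reach)
path(cur(),[([.45,.06,.22],34.2,0,1)])"
```

```text
0.011
[1.0, -0.0375, 0.0386, 0.002, -0.0, 0.0, -4.3, 1.0, -0.0403, 0.0356, 0.002, -0.0, 0.0, -4.3, 1.0, -0.0429, 0.0325, 0.002, -0.0, 0.0, -4.3, 1.0, -0.0452, 0.0292, 0.002, -0.0, 0.0, -4.3, 1.0, -0.0473, 0.0257, 0.002, -0.0, 0.0, -4.3]
[1.0, -0.0491, 0.0221, 0.002, -0.0, 0.0, -4.3, 1.0, -0.0506, 0.0183, 0.002, -0.0, 0.0, -4.3, 1.0, -0.0518, 0.0144, 0.002, -0.0, 0.0, -4.3, 1.0, -0.0528, 0.0105, 0.002, -0.0, 0.0, -4.3, 1.0, -0.0534, 0.0065, 0.002, -0.0, 0.0, -4.3]
[1.0, -0.0538, 0.0025, 0.002, -0.0, 0.0, -4.3, 1.0, 0.0, 0.0, 0.0, 0.0, 0.0, 0.0, 1.0, 0.0, 0.0, 0.0, 0.0, 0.0, 0.0, 1.0, 0.0, 0.0, 0.0, 0.0, 0.0, 0.0, 1.0, 0.0, 0.0, 0.0, 0.0, 0.0, 0.0]
3 calls
```

>>> carry_out(
  moves=[1,-0.037,0.039,0.002,0,0,-4.3,1,-0.04,0.036,0.002,0,0,-4.3,1,-0.043,0.032,0.002,0,0,-4.3,1,-0.045,0.029,0.002,0,0,-4.3,1,-0.047,0.026,0.002,0,0,-4.3],
)

```text
clock: 0.72
tcp_pos: [0.2799, 0.3303, 0.2287]
orientation: [0.001, 0.647, 0.762, -0.002]
wrist_force: [-0.0, 1.5, 0.3]
finger_gap: 0.0853
```

>>> carry_out(
  moves=[1,-0.049,0.022,0.002,0,0,-4.3,1,-0.051,0.018,0.002,0,0,-4.3,1,-0.052,0.014,0.002,0,0,-4.3,1,-0.053,0.01,0.002,0,0,-4.3,1,-0.053,0.006,0.002,0,0,-4.3],
)

```text
clock: 1.35
tcp_pos: [0.4307, 0.0977, 0.2182]
orientation: [0.0, 0.488, 0.873, -0.002]
wrist_force: [0.3, 0.8, -0.2]
finger_gap: 0.0856
```

>>> carry_out(
  moves=[1,-0.054,0.002,0.002,0,0,-4.3,1,0,0,0,0,0,0,1,0,0,0,0,0,0,1,0,0,0,0,0,0,1,0,0,0,0,0,0],
)

```text
clock: 1.98
tcp_pos: [0.4608, 0.05, 0.2148]
orientation: [-0.001, 0.455, 0.89, -0.002]
wrist_force: [0.5, 0.5, -0.6]
finger_gap: 0.0854
```

```bash
python3 -c "
from h import *
err([.45,.06,.22],34.2);shot('wrist','w1',scale=1.42)"
```

```text
local err mm [14.5 -2.9 -5.2] rot deg [-0.3 -0.   1.6] tcp [0.4608 0.05   0.2148] j [-0.06  0.11 -0.28  1.19 -0.   -0.69] t 1.975
```

View pics/w1.png

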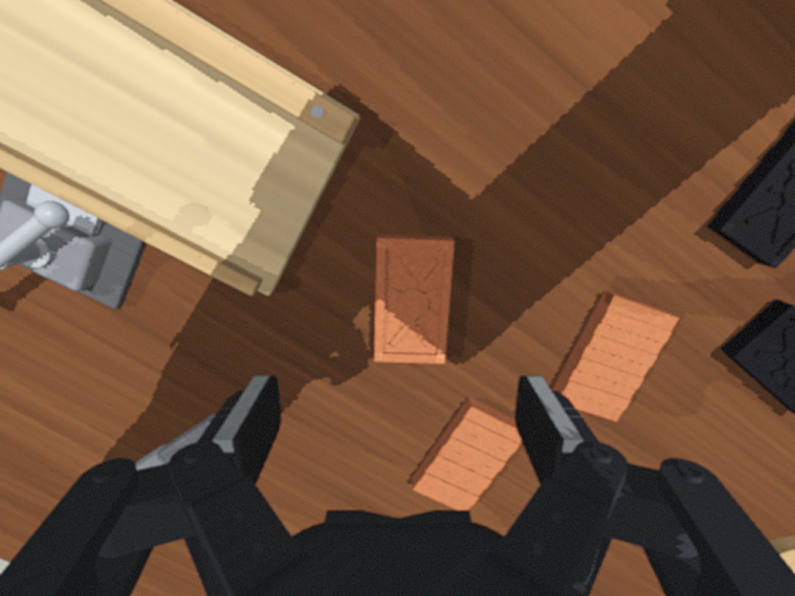

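The carved flower tile C is at (412,300). Tiles B (625,355) and A (470,455) both show ribs, so they lie face down. The black ones at the right are ignored.

```bash
cat >> h.py <<'E'
def quad(fn,cs,z=.018,s=1.42,o=(0,0)):
    K,M,_=ld(fn);P=np.array([px2w(K,M,o[0]+u/s,o[1]+v/s,z)[:2] for u,v in cs]);c=P.mean(0)
    l=(P[0]+P[1]-P[2]-P[3])/2;w=(P[0]-P[1]+P[3]-P[2])/2
    print(c.round(4),'L',np.hypot(*l).round(4),'W',np.hypot(*w).round(4),'az',np.degrees(np.arctan2(l[1],l[0])).round(1),np.degrees(np.arctan2(w[1],w[0])).round(1));return c
E
python3 -c "
from h import *
c=quad('w1',[(377,237),(453,239),(445,363),(374,362)])
quad('w1',[(613,293),(680,318),(618,420),(560,402)])
path(cur(),[([*c,.12],34.2,0,1),([*c,.05],34.2,0,1,3)])"
```

```text
[0.4828 0.0797] L 0.1112 W 0.0619 az -145.9 -55.3
[0.4201 0.2582] L 0.1088 W 0.0622 az -162.0 -73.7
[1.0, 0.0056, 0.0179, 0.0473, -0.2, -0.0, 0.8, 1.0, 0.0058, 0.0177, 0.0474, -0.2, -0.0, 0.8, 1.0, 0.0, 0.0, 0.0233, 0.0, 0.0, 0.0, 1.0, 0.0, 0.0, 0.0233, 0.0, 0.0, 0.0, 1.0, 0.0, 0.0, 0.0233, 0.0, 0.0, 0.0]
1 calls
```

>>> carry_out(
  moves=[1,0.006,0.018,0.047,0,0,0.8,1,0.006,0.018,0.047,0,0,0.8,1,0,0,0.023,0,0,0,1,0,0,0.023,0,0,0,1,0,0,0.023,0,0,0],
)

```text
clock: 2.65
tcp_pos: [0.4853, 0.0852, 0.0508]
orientation: [0.003, 0.465, 0.885, -0.0]
wrist_force: [-0.0, 0.3, -0.0]
finger_gap: 0.0854
```

>>> carry_out(
  moves=[1,0,0,0,0,0,0,1,0,0,0,0,0,0,1,0,0,0,0,0,0,1,0,0,0,0,0,0,1,0,0,0,0,0,0],
)

```text
clock: 3.28
tcp_pos: [0.4856, 0.0865, 0.0529]
orientation: [0.004, 0.464, 0.886, 0.0]
wrist_force: [0.3, 0.0, 0.4]
finger_gap: 0.0851
```

```bash
python3 -c "
from h import *
err([.4828,.0797,.014],34.2)"
```

```text
local err mm [-3.8 -6.4 38.9] rot deg [0.2 0.3 0.5] tcp [0.4856 0.0865 0.0529] j [ 0.02  0.3  -0.48  0.79 -0.   -0.59] t 3.275
```

>>> carry_out(
  moves=[1,-0.004,-0.006,0.013,0,0,0.5,1,0,0,0.013,0,0,0,1,0,0,0.012,0,0,0,1,0,0,0,0,0,0,-1,0,0,0,0,0,0],
  squeeze=60,
)

```text
clock: 3.9
tcp_pos: [0.4823, 0.0789, 0.0114]
orientation: [0.003, 0.468, 0.884, -0.0]
wrist_force: [-0.0, 0.7, 0.4]
finger_gap: 0.0697
```

>>> carry_out(
  moves=[-1,0,0,0,0,0,0,-1,0,0,0,0,0,0,-1,0,0,0,0,0,0,-1,0,0,0,0,0,0,-1,0,0,0,0,0,0],
)

```text
clock: 4.53
tcp_pos: [0.4823, 0.0791, 0.0119]
orientation: [0.003, 0.468, 0.884, -0.0]
wrist_force: [-1.5, -0.0, -1.1]
finger_gap: 0.0602
```

```bash
python3 -c "
from h import *
err([.4828,.0797,.014],34.2)
p,r=cur();print(env.get_state()['finger_gap'])
path((p,r),[([*p[:2],.12],34.2,0,-1,2),([*J(5,-85),.12],JA,0,-1),([*J(5,-85),.07],JA,0,-1)])"
```

```text
local err mm [ 0.2  0.8 -2.1] rot deg [ 0.1  0.3 -0. ] tcp [0.4823 0.0791 0.0119] j [-0.    0.35 -0.53  0.69 -0.   -0.6 ] t 4.525
0.060187706941239705
[-1.0, -0.0003, 0.0001, -0.054, 0.1, 0.1, -0.0, -1.0, -0.0001, 0.0001, -0.054, 0.1, 0.1, -0.0, -1.0, -0.0497, -0.0235, 0.0, 0.0, 0.0, 0.0, -1.0, -0.0497, -0.0235, 0.0, 0.0, 0.0, 0.0, -1.0, -0.0497, -0.0235, 0.0, 0.0, 0.0, 0.0]
[-1.0, -0.0497, -0.0235, 0.0, 0.0, 0.0, 0.0, -1.0, -0.0497, -0.0235, 0.0, 0.0, 0.0, 0.0, -1.0, -0.0497, -0.0235, 0.0, 0.0, 0.0, 0.0, -1.0, -0.0497, -0.0234, 0.0, 0.0, 0.0, 0.0, -1.0, -0.0497, -0.0234, 0.0, 0.0, 0.0, 0.0]
[-1.0, -0.0497, -0.0234, 0.0, 0.0, 0.0, 0.0, -1.0, -0.0497, -0.0234, 0.0, 0.0, 0.0, 0.0, -1.0, -0.0497, -0.0234, 0.0, 0.0, 0.0, 0.0, -1.0, -0.0498, -0.0234, 0.0, 0.0, 0.0, 0.0, -1.0, -0.0498, -0.0233, 0.0, 0.0, 0.0, 0.0]
[-1.0, -0.0498, -0.0233, 0.0, 0.0, 0.0, 0.0, -1.0, -0.0498, -0.0233, 0.0, 0.0, 0.0, 0.0, -1.0, -0.0498, -0.0233, 0.0, 0.0, 0.0, 0.0, -1.0, -0.0498, -0.0233, 0.0, 0.0, 0.0, 0.0, -1.0, -0.0498, -0.0233, 0.0, 0.0, 0.0, 0.0]
[-1.0, -0.0498, -0.0233, 0.0, 0.0, 0.0, 0.0, -1.0, -0.0498,
[... 28229 characters left out ...]
49, 0.003, 0.0, 0.0, 0.0, 0.0, -1.0, -0.0549, 0.003, 0.0, 0.0, 0.0, 0.0]
[-1.0, -0.0549, 0.003, 0.0, 0.0, 0.0, 0.0, -1.0, -0.0549, 0.003, 0.0, 0.0, 0.0, 0.0, -1.0, -0.0549, 0.003, 0.0, 0.0, 0.0, 0.0, -1.0, -0.0549, 0.0031, 0.0, 0.0, 0.0, 0.0, -1.0, -0.0549, 0.0031, 0.0, 0.0, 0.0, 0.0]
[-1.0, -0.0549, 0.0031, 0.0, 0.0, 0.0, 0.0, -1.0, -0.0549, 0.0031, 0.0, 0.0, 0.0, 0.0, -1.0, -0.0549, 0.0031, 0.0, 0.0, 0.0, 0.0, -1.0, -0.0549, 0.0032, 0.0, 0.0, 0.0, 0.0, -1.0, -0.0549, 0.0032, 0.0, 0.0, 0.0, 0.0]
[-1.0, -0.0549, 0.0032, 0.0, 0.0, 0.0, 0.0, -1.0, 0.0, 0.0, 0.05, 0.0, 0.0, 0.0, -1.0, 0.0, 0.0, 0.0, 0.0, 0.0, 0.0, -1.0, 0.0, 0.0, 0.0, 0.0, 0.0, 0.0, -1.0, 0.0, 0.0, 0.0, 0.0, 0.0, 0.0]
312 calls
```

Unit slip in my helper: J got millimetres where it expects metres. Fixing it and making the print-out compact.

```bash
sed -i 's/^    a=np.radians(JA);c,s=/    x,y=x\/1e3,y\/1e3;a=np.radians(JA);c,s=/; s/print(\[float(v) for q in out\[i:i+5\] for v in q\])/print(*["%g"%(round(v,3)+0.0)+("" if (j%7<6) else ";") for q in out[i:i+5] for j,v in enumerate(q)])/' h.py
sed -i 's/^    for i in range(0,len(out),5)/    assert len(out)<120\n    for i in range(0,len(out),5)/' h.py
python3 -c "
from h import *
p,r=cur();print(J(5,-88))
path((p,r),[([*p[:2],.12],34.2,0,-1,2),([*J(5,-88),.12],JA,0,-1),([*J(5,-88),.07],JA,0,-1)])"
```

```text
[np.float64(0.5004114072136157), np.float64(-0.2806156366937106)]
-1 0 0 -0.054 0.1 0.1 0; -1 0 0 -0.054 0.1 0.1 0; -1 -0.044 -0.027 0 0 0 4.1; -1 -0.046 -0.024 0 0 0 4.1; -1 -0.047 -0.02 0 0 0 4.1;
-1 -0.049 -0.017 0 0 0 4.1; -1 -0.05 -0.013 0 0 0 4.1; -1 -0.05 -0.01 0 0 0 4.1; -1 -0.051 -0.006 0 0 0 4.1; -1 0 0 0.05 0 0 0;
2 calls
```

>>> carry_out(
  moves=[-1,0,0,-0.05,0,0,0,-1,0,0,-0.054,0,0,0,-1,-0.044,-0.027,0,0,0,4.1,-1,-0.046,-0.024,0,0,0,4.1,-1,-0.047,-0.02,0,0,4.1],
)

```text
$.moves: bad value
```

>>> carry_out(
  moves=[-1,0,0,-0.05,0,0,0,-1,0,0,-0.054,0,0,0,-1,-0.044,-0.027,0,0,0,4.1,-1,-0.046,-0.024,0,0,0,4.1,-1,-0.047,-0.02,0,0,0,4.1],
)

```text
clock: 5.15
tcp_pos: [0.4894, -0.0757, 0.1197]
orientation: [0.003, 0.559, 0.829, 0.0]
wrist_force: [1.4, -1.1, -1.8]
finger_gap: 0.0606
```

>>> carry_out(
  moves=[-1,-0.049,-0.017,0,0,0,4.1,-1,-0.05,-0.013,0,0,0,4.1,-1,-0.05,-0.01,0,0,0,4.1,-1,-0.051,-0.006,0,0,0,4.1,-1,0,0,0,0,0,0],
)

```text
clock: 5.78
tcp_pos: [0.4989, -0.2921, 0.1202]
orientation: [0.005, 0.677, 0.736, 0.001]
wrist_force: [0.2, 0.8, -2.0]
finger_gap: 0.0605
```

```bash
python3 -c "
from h import *
err([*J(5,-88),.06],JA);print(env.get_state()['finger_gap'])"
```

```text
local err mm [11.6  2.  60.2] rot deg [ 0.4  0.3 -0.7] tcp [ 0.4989 -0.2921  0.1202] j [-0.67  0.38 -0.17  1.01  0.   -0.75] t 5.775
0.06054975563658769
```

>>> carry_out(
  moves=[-1,0.012,0.002,0,0.3,0.3,-0.7,-1,0,0,0.025,0,0,0,-1,0,0,0.025,0,0,0,-1,0,0,0.015,0,0,0,-1,0,0,0.01,0,0,0],
)

```text
clock: 6.4
tcp_pos: [0.5, -0.2718, 0.0438]
orientation: [-0.001, 0.669, 0.743, 0.001]
wrist_force: [0.3, -0.1, -1.4]
finger_gap: 0.0602
```

>>> carry_out(
  moves=[-1,0,0,0.01,0,0,0,-1,0,0,0,0,0,0,-1,0,0,0,0,0,0,-1,0,0,0,0,0,0,-1,0,0,0,0,0,0],
)

```text
clock: 7.02
tcp_pos: [0.501, -0.2717, 0.0345]
orientation: [0.0, 0.669, 0.744, 0.001]
wrist_force: [0.2, 0.2, -1.9]
finger_gap: 0.0603
```

```bash
python3 -c "
from h import *
err([*J(5,-88),.025],JA);print(env.get_state()['finger_gap'],env.get_state()['wrist_force'])"
```

```text
local err mm [-8.8 -1.6  9.5] rot deg [ 0.1 -0.1  0.6] tcp [ 0.501  -0.2717  0.0345] j [-0.64  0.45 -0.29  0.83  0.   -0.75] t 7.025
0.06027898679653013 [ 0.2051516   0.23093579 -1.93727739]
```

>>> carry_out(
  moves=[-1,-0.009,-0.002,0,0,0,0.6,-1,0,0,0.004,0,0,0,-1,0,0,0.005,0,0,0,-1,0,0,0,0,0,0,-1,0,0,0,0,0,0],
)

```text
clock: 7.65
tcp_pos: [0.4999, -0.282, 0.025]
orientation: [0.0, 0.673, 0.74, 0.001]
wrist_force: [0.1, 1.0, -3.0]
finger_gap: 0.0604
```

```bash
python3 -c "
from h import *
err([*J(5,-88),.024],JA);print(env.get_state()['finger_gap'],env.get_state()['wrist_force'])"
```

```text
local err mm [1.3 0.7 1. ] rot deg [ 0.1 -0.1 -0.1] tcp [ 0.4999 -0.282   0.025 ] j [-0.65  0.47 -0.29  0.81  0.   -0.75] t 7.65
0.0603555010369195 [ 0.14018091  0.96669657 -2.98608866]
```

>>> carry_out(
  moves=[-1,0,0,0.001,0,0,0,0.7,0,0,0,0,0,0,0.7,0,0,0,0,0,0,0.7,0,0,0,0,0,0,0.7,0,0,-0.02,0,0,0],
)

```text
clock: 8.28
tcp_pos: [0.4997, -0.2816, 0.044]
orientation: [-0.0, 0.673, 0.74, 0.001]
wrist_force: [0.5, -0.2, -0.1]
finger_gap: 0.0723
```

>>> carry_out(
  moves=[0.7,0,0,-0.03,0,0,0,0.7,0,0,-0.05,0,0,0,1,0,0,-0.05,0,0,0,1,0,0,-0.03,0,0,0,1,0,0,0,0,0,0],
)

```text
clock: 8.9
tcp_pos: [0.5, -0.2824, 0.2107]
orientation: [0.002, 0.673, 0.74, 0.002]
wrist_force: [-0.1, -0.8, 0.2]
finger_gap: 0.0857
```

```bash
python3 -c "
from h import *
p,r=cur();print(p)
shot('top','t1',crop=(170,165,420,285),scale=3.2)
path((p,r),[([.42,.21,.2],17,0,1)])"
```

```text
[ 0.49995823 -0.28235325  0.21066058]
1 0.05 -0.003 0.001 0 0 -1.2; 1 0.05 -0.002 0.001 0 0 -1.2; 1 0.05 -0.001 0.001 0 0 -1.2; 1 0.05 0 0.001 0 0 -1.2; 1 0.05 0.001 0.001 0 0 -1.2;
1 0.05 0.002 0.001 0 0 -1.2; 1 0.05 0.003 0.001 0 0 -1.2; 1 0.05 0.004 0.001 0 0 -1.2; 1 0.05 0.005 0.001 0 0 -1.2; 1 0.05 0.006 0.001 0 0 -1.2;
2 calls
```

View pics/t1.png

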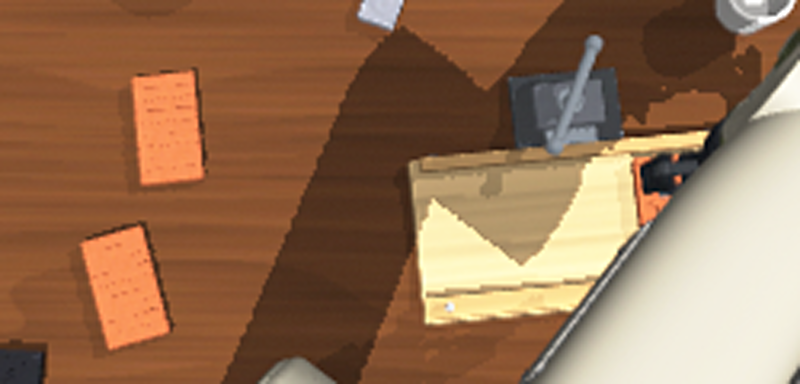

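```bash
python3 -c "
from h import *
path(cur(),[([.4208,.2587,.14],17,-20,1)],vmax=.06)"
```

```text
1 0.055 -0.003 0.007 2 -0.2 -1.1; 1 0.055 -0.001 0.007 2 -0.2 -1.1; 1 0.055 0 0.007 2 -0.2 -1.1; 1 0.055 0.001 0.006 2 -0.2 -1.1; 1 0.055 0.003 0.006 2 -0.2 -1.1;
1 0.055 0.004 0.006 2 -0.2 -1.1; 1 0.054 0.005 0.006 2 -0.2 -1.1; 1 0.054 0.006 0.005 2 -0.2 -1.1; 1 0.054 0.008 0.005 2 -0.2 -1.1; 1 0.054 0.009 0.004 2 -0.2 -1.1;
2 calls
```

>>> carry_out(
  moves=[1,0.055,-0.003,0.007,2,-0.2,-1.1,1,0.055,-0.001,0.007,2,-0.2,-1.1,1,0.055,0,0.007,2,-0.2,-1.1,1,0.055,0.001,0.006,2,-0.2,-1.1,1,0.055,0.003,0.006,2,-0.2,-1.1],
  squeeze=80,
)

```text
clock: 9.57
tcp_pos: [0.4567, -0.0057, 0.1661]
orientation: [-0.057, 0.636, 0.766, -0.072]
wrist_force: [1.5, -0.2, 1.2]
finger_gap: 0.0856
```

>>> carry_out(
  moves=[1,0.055,0.004,0.006,2,-0.2,-1.1,1,0.054,0.005,0.006,2,-0.2,-1.1,1,0.054,0.006,0.005,2,-0.2,-1.1,1,0.05,0.008,0.005,2,-0.2,-1.1,1,0.03,0.009,0.004,2,-0.2,-1.1],
)

```text
clock: 10.2
tcp_pos: [0.4195, 0.2451, 0.1224]
orientation: [-0.114, 0.588, 0.787, -0.149]
wrist_force: [0.4, -1.5, 1.0]
finger_gap: 0.0856
```

>>> carry_out(
  moves=[1,0,0,0,0,0,0,1,0,0,0,0,0,0,1,0,0,0,0,0,0,1,0,0,0,0,0,0,1,0,0,0,0,0,0],
)

```text
clock: 10.82
tcp_pos: [0.4172, 0.2437, 0.1186]
orientation: [-0.116, 0.587, 0.787, -0.151]
wrist_force: [0.1, -0.0, -0.5]
finger_gap: 0.0853
```

```bash
python3 -c "
from h import *
err([.4208,.2587,.14],17,-20)
path(cur(),[([.4208,.2587,.07],17,-20,1,2),([.4208,.2587,.03],17,-20,1,3)])"
```

```text
local err mm [ 13.4  -0.8 -22.7] rot deg [-2.  -0.4 -0.4] tcp [0.4172 0.2437 0.1186] j [ 0.35  0.52 -0.03  1.4   0.03  0.05] t 10.825
1 0.007 0.013 0.021 -1 -0.2 -0.2; 1 0.007 0.012 0.021 -1 -0.2 -0.2; 1 0 0.005 0.012 0 0 0; 1 0 0.005 0.012 0 0 0; 1 0 0.005 0.012 0 0 0;
1 calls
```

>>> carry_out(
  moves=[1,0.007,0.013,0.021,-1,-0.2,-0.2,1,0.007,0.012,0.021,-1,-0.2,-0.2,1,0,0.005,0.012,0,0,0,1,0,0.005,0.012,0,0,0,1,0,0.005,0.012,0,0,0],
)

```text
clock: 11.45
tcp_pos: [0.4257, 0.2591, 0.0317]
orientation: [-0.101, 0.588, 0.791, -0.136]
wrist_force: [-0.1, 0.4, 0.5]
finger_gap: 0.0852
```

>>> carry_out(
  moves=[1,0,0,0,0,0,0,1,0,0,0,0,0,0,1,0,0,0,0,0,0,1,0,0,0,0,0,0,1,0,0,0,0,0,0],
)

```text
clock: 12.08
tcp_pos: [0.4261, 0.2589, 0.032]
orientation: [-0.101, 0.588, 0.791, -0.136]
wrist_force: [0.3, 0.4, 0.6]
finger_gap: 0.0857
```

```bash
python3 -c "
from h import *
err([.4208,.2587,.015],17,-20);shot('wrist','w2',scale=1.0)"
```

```text
local err mm [ 1.4  0.8 17.7] rot deg [ 0.5 -0.1 -0.3] tcp [0.4261 0.2589 0.032 ] j [ 0.37  0.59 -0.13  1.19  0.03  0.07] t 12.075
```

View pics/w2.png

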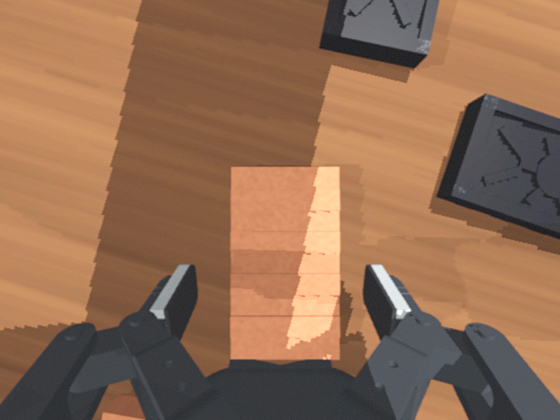

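The ribbed tile is centred between the fingers (tile columns 231–340, fingers at about 190 and 370). Descend and grip.

>>> carry_out(
  moves=[1,0.001,0,0.006,0,0,0,1,0,0,0.006,0,0,0,1,0,0,0.005,0,0,0,1,0,0,0,0,0,0,-1,0,0,0,0,0,0],
)

```text
clock: 12.75
tcp_pos: [0.4195, 0.258, 0.0145]
orientation: [-0.101, 0.588, 0.791, -0.137]
wrist_force: [-0.3, 0.9, 0.7]
finger_gap: 0.0699
```

>>> carry_out(
  moves=[-1,0,0,0,0,0,0,-1,0,0,0,0,0,0,-1,0,0,0,0,0,0,-1,0,0,0,0,0,0,-1,0,0,0,0,0,0],
)

```text
clock: 13.38
tcp_pos: [0.4203, 0.2584, 0.0154]
orientation: [-0.101, 0.588, 0.791, -0.136]
wrist_force: [1.1, -0.1, 0.6]
finger_gap: 0.0593
```

```bash
python3 -c "
from h import *
err([.4208,.2587,.015],17,-20)
p,r=cur();q=p.copy();q[2]=.11
path((p,r),[(q,17,-20,-1,2),(q,17,70,-1)])"
```

```text
local err mm [0.1 0.7 0.1] rot deg [ 0.5 -0.1 -0.2] tcp [0.4203 0.2584 0.0154] j [ 0.37  0.6  -0.16  1.15  0.03  0.08] t 13.375
-1 0 -0.016 -0.045 0.3 0 -0.1; -1 0 -0.016 -0.044 0.3 0 -0.1; -1 0 0 0 -9 0 0; -1 0 0 0 -9 0 0; -1 0 0 0 -9 0 0;
-1 0 0 0 -9 0 0; -1 0 0 0 -9 0 0; -1 0 0 0 -9 0 0; -1 0 0 0 -9 0 0; -1 0 0 0 -9 0 0;
-1 0 0 0 -9 0 0; -1 0 0 0 -9 0 0; -1 0 0 0 0 0 0; -1 0 0 0 0 0 0; -1 0 0 0 0 0 0;
3 calls
```

>>> carry_out(
  moves=[-1,0,-0.016,-0.045,0,0,0,-1,0,-0.016,-0.044,0,0,0,-1,0,0,0,-9,0,0,-1,0,0,0,-9,0,0,-1,0,0,0,-9,0,0],
)

```text
clock: 14.0
tcp_pos: [0.4226, 0.2583, 0.1105]
orientation: [0.042, 0.596, 0.8, 0.056]
wrist_force: [0.1, -0.4, -3.2]
finger_gap: 0.0596
```

>>> carry_out(
  moves=[-1,0,0,0,-9,0,0,-1,0,0,0,-9,0,0,-1,0,0,0,-9,0,0,-1,0,0,0,-9,0,0,-1,0,0,0,-9,0,0],
)

```text
clock: 14.62
tcp_pos: [0.4631, 0.3026, 0.1687]
orientation: [0.26, 0.549, 0.725, 0.324]
wrist_force: [0.8, -0.4, -3.4]
finger_gap: 0.0592
```

>>> carry_out(
  moves=[-1,0,0,0,-9,0,0,-1,0,0,0,-9,0,0,-1,0,0,0,0,0,0,-1,0,0,0,0,0,0,-1,0,0,0,0,0,0],
)

```text
clock: 15.25
tcp_pos: [0.5004, 0.357, 0.216]
orientation: [0.334, 0.523, 0.679, 0.393]
wrist_force: [0.3, -0.2, -3.1]
finger_gap: 0.0595
```

```bash
python3 -c "
from h import *
err([.43,.262,.057],17,70);print(env.get_state()['finger_gap'])
path(cur(),[([.43,.262,.08],17,70.3,-1,3),([.43,.262,.06],17,70.3,-1,2)])"
```

```text
local err mm [ -69.3 -185.5   -4.1] rot deg [-8.   4.4  0.8] tcp [0.5004 0.357  0.216 ] j [ 0.68  0.03 -1.03 -0.52 -0.41  0.18] t 15.25
0.059542191861874615
-1 -0.018 -0.041 -0.004 -2.1 1.1 0.2; -1 -0.018 -0.041 -0.006 -2.1 1.1 0.2; -1 -0.018 -0.041 -0.007 -2.1 1.1 0.2; -1 -0.018 -0.04 -0.009 -2.1 1.1 0.2; -1 0 -0.009 0.003 0 0 0;
-1 0 -0.009 0.003 0 0 0; -1 0 0 0 0 0 0; -1 0 0 0 0 0 0; -1 0 0 0 0 0 0; -1 0 0 0 0 0 0;
2 calls
```

```bash
cat > fk.py <<'E'
import numpy as np
from scipy.optimize import least_squares
D=[([1.199,.314,.045,1.304],(.132,.5592,.2415)),([-.06,.11,-.28,1.19],(.4608,.05,.2148)),([.02,.3,-.48,.79],(.4856,.0865,.0529)),([-.67,.38,-.17,1.01],(.4989,-.2921,.1202)),([-.65,.47,-.29,.81],(.4999,-.282,.025)),([.35,.52,-.03,1.4],(.4172,.2437,.1186)),([.37,.6,-.16,1.15],(.4203,.2584,.0154))]
def rz(p,j2,j3,f):
    o=np.array([p[0],p[1]])
    for u,v,t in((p[2],p[3],j2),(p[4],p[5],j2-j3),(p[6],p[7],f)):
        o=o+np.array([u*np.cos(t)+v*np.sin(t),-u*np.sin(t)+v*np.cos(t)])
    return o
p0=np.array([0,.25,0,.3,.3,0,.25,.0])
def res(p):
    e=[]
    for j,x in D:
        c,s=np.cos(j[0]),np.sin(j[0]);e+=list(rz(p,j[1],j[2],j[1]-j[2]+j[3])-[x[0]*c+x[1]*s,x[2]])
    return np.r_[e,(p-p0)*.01]
P=least_squares(res,p0).x
def ik(rho,z,tilt):
    f=np.pi/2-np.radians(tilt)
    b=None
    for g in([.3,-.2],[.6,-.5],[1,.5]):
        s=least_squares(lambda q:rz(P,q[0],q[1],f)-[rho,z],g,bounds=([-.86,-1.03],[1.69,1.26]))
        if b is None or s.cost<b.cost:b=s
    return b.x,f-b.x[0]+b.x[1],np.sqrt(2*b.cost)
if __name__=="__main__":
    print(P.round(3),np.abs(res(P)[:14]).max())
    for t in(-60,-45,-30,-20,0,30,45,60,70,90):
        for z in(.02,.06,.1):
            ok=[r for r in np.arange(.3,.9,.02) if (lambda s:s[2]<.002 and -2.2<s[1]<2.34)(ik(r,z,t))]
            print(t,z,(min(ok).round(2),max(ok).round(2)) if ok else None)
E
python3 fk.py
```

```text
[0.004 0.24  0.007 0.496 0.403 0.06  0.419 0.001] 0.0016770399633965205
-60 0.02 (np.float64(0.3), np.float64(0.52))
-60 0.06 (np.float64(0.3), np.float64(0.52))
-60 0.1 (np.float64(0.3), np.float64(0.52))
-45 0.02 (np.float64(0.3), np.float64(0.6))
-45 0.06 (np.float64(0.3), np.float64(0.6))
-45 0.1 (np.float64(0.3), np.float64(0.58))
-30 0.02 (np.float64(0.3), np.float64(0.68))
-30 0.06 (np.float64(0.3), np.float64(0.66))
-30 0.1 (np.float64(0.3), np.float64(0.66))
-20 0.02 (np.float64(0.3), np.float64(0.74))
-20 0.06 (np.float64(0.3), np.float64(0.72))
-20 0.1 (np.float64(0.3), np.float64(0.72))
0 0.02 (np.float64(0.3), np.float64(0.88))
0 0.06 (np.float64(0.3), np.float64(0.86))
0 0.1 (np.float64(0.3), np.float64(0.86))
30 0.02 (np.float64(0.52), np.float64(0.9))
30 0.06 (np.float64(0.48), np.float64(0.9))
30 0.1 (np.float64(0.46), np.float64(0.9))
45 0.02 (np.float64(0.62), np.float64(0.9))
45 0.06 (np.float64(0.6), np.float64(0.9))
45 0.1 (np.float64(0.58), np.float64(0.9))
60 0.02 (np.float64(0.7), np.float64(0.9))
60 0.06 (np.float64(0.7), np.float64(0.9))
60 0.1 (np.float64(0.68), np.float64(0.9))
70 0.02 (np.float64(0.72), np.float64(0.9))
70 0.06 (np.float64(0.72), np.float64(0.9))
70 0.1 (np.float64(0.72), np.float64(0.9))
90 0.02 (np.float64(0.72), np.float64(0.9))
90 0.06 (np.float64(0.7), np.float64(0.9))
90 0.1 (np.float64(0.72), np.float64(0.9))
```

```bash
python3 -c "
from h import *
from fk import ik
c,s=np.cos(np.radians(30)),np.sin(np.radians(30))
q=np.array([.73*c-.08*s,.73*s+.08*c]);print(q,ik(.73,.12,70),ik(.73,.06,70))
p,r=cur();j=env.get_state()['joint_pos'];print('lat',-p[0]*np.sin(j[0])+p[1]*np.cos(j[0]))
for x,y,jj in((.4203,.2584,.37),(.4999,-.282,-.65)):print(-x*np.sin(jj)+y*np.cos(jj))
path(cur(),[([*q,.15],30,70.3,-1)])"
```

```text
[0.59219854 0.43428203] (array([ 0.53401688, -1.00256598]), np.float64(-1.1875170069087733), np.float64(1.4709447320831341e-08)) (array([ 0.71437935, -0.9995555 ]), np.float64(-1.3648690032994208), np.float64(9.682344858537646e-09))
lat -0.03520051857531786
0.08892642004972581
0.07803705303661243
-1 0.019 -0.002 0.042 -2.8 5.4 -1.5; -1 0.015 -0.004 0.043 -2.8 5.4 -1.5; -1 0.011 -0.006 0.044 -2.8 5.4 -1.5; -1 0 0 0 0 0 0; -1 0 0 0 0 0 0;
1 calls
```

```bash
python3 -c "
from h import *
from fk import ik
c,s=np.cos(np.radians(30)),np.sin(np.radians(30))
q=np.array([.76*c-.08*s,.76*s+.08*c]);print(q,ik(.76,.15,70)[0],ik(.76,.06,70)[0])
path(cur(),[([*q,.16],30,70.3,-1,5)])"
```

```text
[0.61817931 0.44928203] [ 0.47189531 -0.92040349] [ 0.71785274 -0.92546348]
-1 0.013 0.003 0.029 -1.7 3.3 -0.9; -1 0.011 0.003 0.03 -1.7 3.3 -0.9; -1 0.01 0.002 0.03 -1.7 3.3 -0.9; -1 0.008 0.001 0.031 -1.7 3.3 -0.9; -1 0.006 0 0.031 -1.7 3.3 -0.9;
1 calls
```

>>> carry_out(
  moves=[-1,0.013,0.003,0.029,-1.7,3.3,-0.9,-1,0.011,0.003,0.03,-1.7,3.3,-0.9,-1,0.01,0.002,0.03,-1.7,3.3,-0.9,-1,0.008,0.001,0.031,-1.7,3.3,-0.9,-1,0.006,0,0.031,-1.7,3.3,-0.9],
)

```text
clock: 15.88
tcp_pos: [0.6196, 0.4497, 0.1606]
orientation: [0.285, 0.406, 0.71, 0.501]
wrist_force: [0.1, 0.5, -2.8]
finger_gap: 0.06
```

>>> carry_out(
  moves=[-1,0,0,0,0,0,0,-1,0,0,0,0,0,0,-1,0,0,0,0,0,0,-1,0,0,0,0,0,0,-1,0,0,0,0,0,0],
)

```text
clock: 16.5
tcp_pos: [0.6193, 0.4467, 0.1589]
orientation: [0.285, 0.408, 0.71, 0.498]
wrist_force: [0.1, -0.3, -2.6]
finger_gap: 0.0594
```

```bash
python3 -c "
from h import *
err([.618,.449,.16],30,70.3);print(env.get_state()['finger_gap'])
path(cur(),[([.618,.449,.08],30,70.3,-1,5)])"
```

```text
local err mm [ 2.6  1.1 -0.3] rot deg [-0.3 -0.4 -0. ] tcp [0.6193 0.4467 0.1589] j [ 0.51  0.46 -0.94 -1.04  0.01 -0.  ] t 16.5
0.05938141428151639
-1 0 -0.015 0.005 -0.1 -0.1 0; -1 0 -0.015 0.005 -0.1 -0.1 0; -1 0 -0.015 0.005 -0.1 -0.1 0; -1 0 -0.015 0.005 -0.1 -0.1 0; -1 0 -0.015 0.005 -0.1 -0.1 0;
1 calls
```

>>> carry_out(
  moves=[-1,0,-0.02,0.007,0,0,0,-1,0,-0.02,0.007,0,0,0,-1,0,-0.02,0.007,0,0,0,-1,0,-0.018,0.006,0,0,0,-1,0,-0.009,0.003,0,0,0],
)

```text
clock: 17.12
tcp_pos: [0.6189, 0.4486, 0.071]
orientation: [0.286, 0.406, 0.708, 0.502]
wrist_force: [0.4, 0.3, -2.5]
finger_gap: 0.0592
```

>>> carry_out(
  moves=[-1,0,0,0,0,0,0,-1,0,0,0,0,0,0,-1,0,0,0,0,0,0,-1,0,0,0,0,0,0,-1,0,0,0,0,0,0],
)

```text
clock: 17.75
tcp_pos: [0.6198, 0.4495, 0.0743]
orientation: [0.287, 0.405, 0.707, 0.503]
wrist_force: [-0.3, -0.2, -2.6]
finger_gap: 0.0594
```

```bash
python3 -c "
from h import *
err([.618,.449,.055],30,70.3);print(env.get_state()['finger_gap'],env.get_state()['wrist_force']);shot('side','s1',crop=(150,60,450,285),scale=2.6)"
```

```text
local err mm [  0.5 -18.8   4.7] rot deg [ 0.5 -0.5  0. ] tcp [0.6198 0.4495 0.0743] j [ 0.52  0.7  -0.95 -1.32  0.01 -0.  ] t 17.75
0.059415973848355765 [-0.26805233 -0.21884465 -2.61796811]
```

View pics/s1.png

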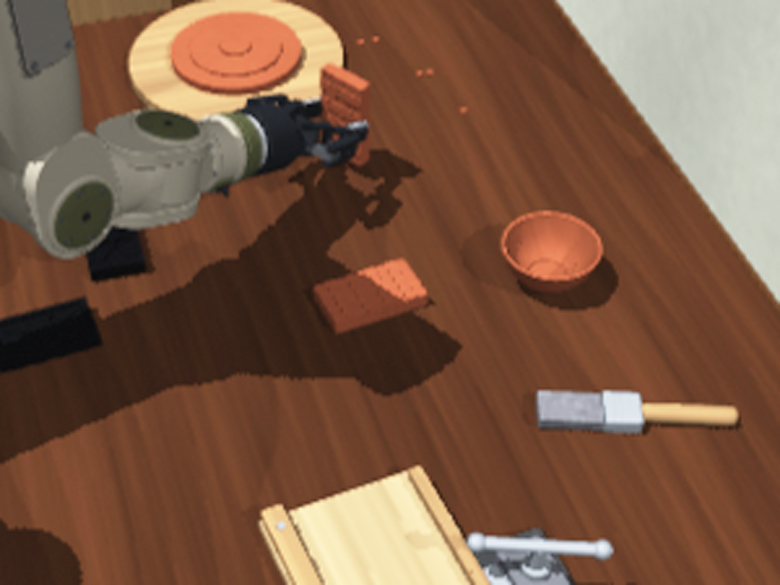

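Tile B is upright in the gripper at (345,105) in the crop, and tile A at (372,295) is unmoved. Lower B to the bench.

>>> carry_out(
  moves=[-1,0,-0.01,0.003,0,0,0,-1,0,-0.005,0.002,0,0,0,-1,0,0,0,0,0,0,-1,0,0,0,0,0,0,-1,0,0,0,0,0,0],
)

```text
clock: 18.42
tcp_pos: [0.6194, 0.4492, 0.0564]
orientation: [0.287, 0.405, 0.707, 0.503]
wrist_force: [0.1, -0.1, -2.7]
finger_gap: 0.0594
```

>>> carry_out(
  moves=[-1,0,-0.002,0.001,0,0,0,-1,0,0,0,0,0,0,-1,0,0,0,0,0,0,-1,0,0,0,0,0,0,-1,0,0,0,0,0,0],
)

```text
clock: 19.05
tcp_pos: [0.6199, 0.4496, 0.0549]
orientation: [0.287, 0.405, 0.707, 0.503]
wrist_force: [0.7, 0.8, -2.8]
finger_gap: 0.0592
```

```bash
python3 -c "
from h import *
err([.618,.449,.055],30,70.3);print(env.get_state()['finger_gap'],env.get_state()['wrist_force'])"
```

```text
local err mm [ 0.5 -0.5 -1.9] rot deg [ 0.5 -0.5  0. ] tcp [0.6199 0.4496 0.0549] j [ 0.52  0.76 -0.95 -1.37  0.01 -0.  ] t 19.05
0.05918025828699877 [ 0.71275585  0.81404053 -2.84891985]
```

>>> carry_out(
  moves=[-1,0,-0.0015,0.0005,0,0,0,-1,0,0,0,0,0,0,-1,0,0,0,0,0,0,-1,0,0,0,0,0,0,-1,0,0,0,0,0,0],
)

```text
clock: 19.68
tcp_pos: [0.6202, 0.4497, 0.0539]
orientation: [0.287, 0.405, 0.707, 0.504]
wrist_force: [-0.1, 0.0, -1.6]
finger_gap: 0.0597
```

>>> carry_out(
  moves=[-1,0,-0.0015,0.0005,0,0,0,-1,0,0,0,0,0,0,-1,0,0,0,0,0,0,-1,0,0,0,0,0,0,-1,0,0,0,0,0,0],
)

```text
clock: 20.3
tcp_pos: [0.6208, 0.4501, 0.0539]
orientation: [0.288, 0.404, 0.706, 0.505]
wrist_force: [-0.6, -0.1, -0.7]
finger_gap: 0.0594
```

>>> carry_out(
  moves=[0.5,0,0,0,0,0,0,0.8,0,0,0,0,0,0,1,0,0,0,0,0,0,1,0,0,0,0,0,0,1,0,0,-0.02,0,0,0],
)

```text
clock: 20.92
tcp_pos: [0.6059, 0.4411, 0.0619]
orientation: [0.289, 0.404, 0.705, 0.506]
wrist_force: [0.1, -0.8, 0.4]
finger_gap: 0.0852
```

>>> carry_out(
  moves=[1,0,0,-0.03,0,0,0,1,0,0,-0.03,0,0,0,1,0,0.03,-0.02,0,0,0,1,0,0.05,0,0,0,0,1,0,0.05,0,0,0,0],
)

```text
clock: 21.55
tcp_pos: [0.6126, 0.456, 0.2059]
orientation: [0.285, 0.41, 0.712, 0.494]
wrist_force: [1.3, 0.3, 0.5]
finger_gap: 0.0854
```

```bash
python3 -c "
from h import *
from fk import ik
shot('top','t2',crop=(150,130,290,235),scale=5)
print(ik(.74,.12,-17),ik(.74,.08,-17),ik(.76,.1,-15),ik(.76,.1,-18))
p,r=cur();print(p,env.get_state()['joint_pos'].round(2))"
```

```text
(array([1.17284867, 1.25999844]), np.float64(1.9546520722804086), np.float64(0.0021587517592569438)) (array([1.13509678, 1.08126177]), np.float64(1.8136672920242183), np.float64(1.0763132279653579e-10)) (array([1.19170691, 1.25999941]), np.float64(1.900888215296161), np.float64(0.0029852089976425845)) (array([1.20482769, 1.26      ]), np.float64(1.9401278979443741), np.float64(0.02135381647763982))
[0.61644243 0.45845249 0.21675711] [ 0.54  0.32 -0.89 -0.87 -0.01  0.  ]
```

View pics/t2.png

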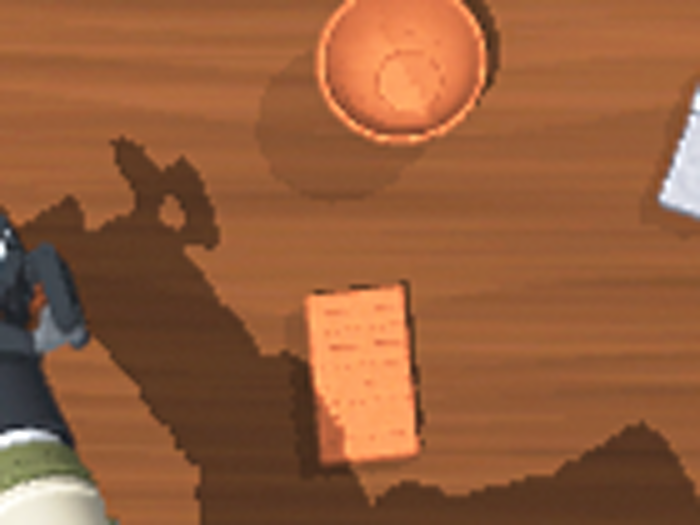

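```bash
python3 -c "
from h import *
from fk import ik
for t,z in((70,.22),(40,.2),(20,.2),(0,.2),(-10,.17),(-10,.085)):print(t,z,[np.round(v,2) for v in ik(.766,z,t)])
p,r=cur();c=np.array([.626,.4532])
path((p,r),[([*c,.19],30.5,-10,1)])"
```

```text
70 0.22 [array([ 0.31, -0.86]), np.float64(-0.82), np.float64(0.0)]
40 0.2 [array([ 0.26, -0.39]), np.float64(0.22), np.float64(0.0)]
20 0.2 [array([0.45, 0.08]), np.float64(0.85), np.float64(0.0)]
0 0.2 [array([0.79, 0.72]), np.float64(1.51), np.float64(0.0)]
-10 0.17 [array([1.1 , 1.26]), np.float64(1.91), np.float64(0.0)]
-10 0.085 [array([1.02, 0.89]), np.float64(1.61), np.float64(0.0)]
1 -0.001 -0.003 0.002 8.9 0 0; 1 -0.001 -0.002 0.002 8.9 0 0; 1 -0.001 -0.002 0.002 8.9 0 0; 1 -0.001 -0.002 0.003 8.9 0 0; 1 -0.001 -0.001 0.003 8.9 0 0;
1 -0.001 -0.001 0.003 8.9 0 0; 1 -0.001 0 0.003 8.9 0 0; 1 -0.001 0 0.003 8.9 0 0; 1 -0.001 0.001 0.003 8.9 0 0; 1 0 0 0 0 0 0;
2 calls
```

>>> carry_out(
  moves=[1,-0.001,-0.003,0.002,9,0,0,1,-0.001,-0.002,0.002,9,0,0,1,-0.001,-0.002,0.002,9,0,0,1,-0.001,-0.002,0.003,9,0,0,1,-0.001,-0.001,0.003,9,0,0],
)

```text
clock: 22.22
tcp_pos: [0.6203, 0.4571, 0.1998]
orientation: [0.134, 0.481, 0.835, 0.232]
wrist_force: [1.7, 1.1, -0.5]
finger_gap: 0.0855
```

>>> carry_out(
  moves=[1,0,0,0,9,0,0,1,0,0,0,9,0,0,1,0,0,0,6,0,0,1,0,0,0,0,0,0,1,0,0,0,0,0,0],
)

```text
clock: 22.85
tcp_pos: [0.6209, 0.4581, 0.2014]
orientation: [0.032, 0.498, 0.865, 0.054]
wrist_force: [-0.6, 0.1, 0.1]
finger_gap: 0.0856
```

```bash
python3 -c "
from h import *
err([.626,.4532,.19],30.5,0)
shot('wrist','w3',scale=1.0)"
```

```text
local err mm [-6.8  0.5 11.6] rot deg [ 7.2  0.1 -0.3] tcp [0.6209 0.4581 0.2014] j [ 0.53  0.62  0.42  1.24 -0.    0.01] t 22.85
```

View pics/w3.png

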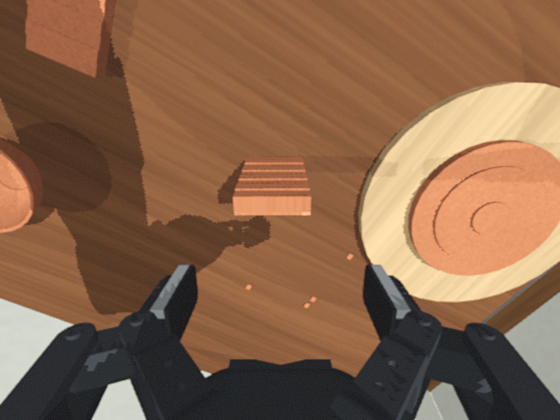

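Tile B stands on its end with its top at (233–310, 196–215). The ribs face the robot, so the carved face points away as planned. Next, localize the top face.

```bash
python3 -c "
from h import *
c=quad('w3',[(311,196),(233,196),(234,215.5),(311,215)],z=.11,s=1.0)
err([*c,.19],30.5,0)
p,r=cur()
path((p,r),[([*c,.15],30.5,0,1,2),([*c,.115],30.5,-6,1,3)])"
```

```text
[0.6269 0.453 ] L 0.0172 W 0.0623 az -149.1 120.5
local err mm [-7.4  1.7 11.7] rot deg [ 7.2  0.1 -0.3] tcp [0.6205 0.4578 0.2013] j [ 0.53  0.62  0.42  1.24 -0.    0.01] t 22.9
1 -0.004 -0.002 0.026 3.6 0.1 -0.2; 1 -0.004 0 0.026 3.6 0.1 -0.2; 1 0 0 0.012 2 0 0; 1 0 0 0.012 2 0 0; 1 0 0.001 0.012 2 0 0;
1 calls
```

>>> carry_out(
  moves=[1,-0.004,-0.002,0.026,3.6,0,0,1,-0.004,0,0.026,3.6,0,0,1,0,0,0.012,2,0,0,1,0,0,0.012,2,0,0,1,0,0.001,0.012,2,0,0],
)

```text
clock: 23.52
tcp_pos: [0.6239, 0.4516, 0.1184]
orientation: [-0.023, 0.497, 0.866, -0.043]
wrist_force: [0.4, 0.8, 0.6]
finger_gap: 0.0853
```

>>> carry_out(
  moves=[1,0,0,0,0,0,0,1,0,0,0,0,0,0,1,0,0,0,0,0,0,1,0,0,0,0,0,0,1,0,0,0,0,0,0],
)

```text
clock: 24.15
tcp_pos: [0.623, 0.4516, 0.1216]
orientation: [-0.022, 0.497, 0.866, -0.041]
wrist_force: [-0.3, 0.6, -0.5]
finger_gap: 0.0851
```

```bash
python3 -c "
from h import *
err([.6269,.453,.084],30.5,-10)
p,r=cur()
path((p,r),[([.6258,.4524,.084],30.5,-10,1,4)])"
```

```text
local err mm [-0.7  7.6 37. ] rot deg [ 4.7  0.1 -0.2] tcp [0.623  0.4516 0.1216] j [ 0.52  0.86  0.67  1.47 -0.   -0.  ] t 24.15
1 0 0.002 0.009 1.2 0 0; 1 0 0.002 0.009 1.2 0 0; 1 0 0.002 0.009 1.2 0 0; 1 0 0.002 0.009 1.2 0 0; 1 0 0 0 0 0 0;
1 calls
```

>>> carry_out(
  moves=[1,0,0.002,0.009,1.2,0,0,1,0,0.002,0.009,1.2,0,0,1,0,0.002,0.009,1.2,0,0,1,0,0.002,0.009,1.2,0,0,-1,0,0,0,0,0,0],
)

```text
clock: 24.78
tcp_pos: [0.626, 0.453, 0.0796]
orientation: [-0.045, 0.496, 0.864, -0.081]
wrist_force: [-0.3, -0.3, 0.6]
finger_gap: 0.0698
```

>>> carry_out(
  moves=[-1,0,0,0,0,0,0,-1,0,0,0,0,0,0,-1,0,0,0,0,0,0,-1,0,0,0,0,0,0,-1,0,0,0,0,0,0],
)

```text
clock: 25.4
tcp_pos: [0.6263, 0.4534, 0.08]
orientation: [-0.045, 0.496, 0.864, -0.08]
wrist_force: [-0.0, 0.5, -1.3]
finger_gap: 0.0611
```

```bash
python3 -c "
from h import *
from fk import ik
err([.6269,.453,.084],30.5,-10);print(env.get_state()['finger_gap'],env.get_state()['wrist_force'])
p,r=cur();j=env.get_state()['joint_pos'];print('rho',p[0]*np.cos(j[0])+p[1]*np.sin(j[0]))
q=p.copy();q[2]+=.03
path((p,r),[(q,30.5,-10,-1,2)])
for t in(0,20,40,60,67):print(t,[np.round(v,2) for v in ik(.75,.12,t)])
"
```

```text
local err mm [-0.6 -0.4 -4. ] rot deg [-0.5  0.1 -0.2] tcp [0.6263 0.4534 0.08  ] j [ 0.52  0.99  0.83  1.59 -0.   -0.  ] t 25.4
0.06110033735617468 [-0.02438959  0.48091824 -1.28929685]
rho 0.7691527057086981
-1 0 -0.003 -0.015 -0.3 0 -0.1; -1 0 -0.003 -0.015 -0.3 0 -0.1; -1 0 0 0 0 0 0; -1 0 0 0 0 0 0; -1 0 0 0 0 0 0;
1 calls
0 [array([0.75, 0.45]), np.float64(1.28), np.float64(0.0)]
20 [array([ 0.47, -0.1 ]), np.float64(0.65), np.float64(0.0)]
40 [array([ 0.33, -0.53]), np.float64(0.01), np.float64(0.0)]
60 [array([ 0.4 , -0.85]), np.float64(-0.73), np.float64(0.0)]
67 [array([ 0.5 , -0.93]), np.float64(-1.02), np.float64(0.0)]
```

```bash
python3 -c "
from h import *
from fk import ik
p,r=cur();q=p.copy();q[2]=.12
print(ik(.75,.03,67),ik(.75,.14,67))
path((p,r),[(q,30.5,-10,-1,2),([.639,.401,.14],26,-5,-1,3),([.639,.401,.14],26,67,-1)])
"
```

```text
(array([ 0.74422384, -0.92766358]), np.float64(-1.2704616901783519), np.float64(3.7821104607466156e-09)) (array([ 0.44279688, -0.92115855]), np.float64(-0.9625296974616833), np.float64(6.188297670952546e-09))
-1 0 -0.004 -0.02 -0.3 0 -0.1; -1 0 -0.004 -0.02 -0.3 0 -0.1; -1 -0.017 -0.006 -0.006 -1.7 0.2 1.5; -1 -0.017 -0.006 -0.006 -1.7 0.2 1.5; -1 -0.017 -0.005 -0.006 -1.7 0.2 1.5;
-1 0 0 0 -9 0 0; -1 0 0 0 -9 0 0; -1 0 0 0 -9 0 0; -1 0 0 0 -9 0 0; -1 0 0 0 -9 0 0;
-1 0 0 0 -9 0 0; -1 0 0 0 -9 0 0; -1 0 0 0 -9 0 0; -1 0 0 0 0 0 0; -1 0 0 0 0 0 0;
3 calls
```

>>> carry_out(
  moves=[-1,0,-0.004,-0.02,0,0,0,-1,0,-0.004,-0.02,0,0,0,-1,-0.017,-0.006,-0.006,-1.7,0.2,1.5,-1,-0.017,-0.006,-0.006,-1.7,0.2,1.5,-1,-0.017,-0.005,-0.006,-1.7,0.2,1.5],
)

```text
clock: 26.02
tcp_pos: [0.6365, 0.4016, 0.1376]
orientation: [-0.025, 0.531, 0.846, -0.043]
wrist_force: [0.6, -0.4, -1.9]
finger_gap: 0.0609
```

>>> carry_out(
  moves=[-1,0,0,0,-9,0,0,-1,0,0,0,-9,0,0,-1,0,0,0,-9,0,0,-1,0,0,0,-9,0,0,-1,0,0,0,-9,0,0],
)

```text
clock: 26.65
tcp_pos: [0.6381, 0.3989, 0.136]
orientation: [0.176, 0.503, 0.799, 0.277]
wrist_force: [1.0, -0.2, -4.8]
finger_gap: 0.0609
```

>>> carry_out(
  moves=[-1,0,0,0,-9,0,0,-1,0,0,0,-9,0,0,-1,0,0,0,-5,0,0,-1,0,0,0,0,0,0,-1,0,0,0,0,0,0],
)

```text
clock: 27.28
tcp_pos: [0.6322, 0.3962, 0.1277]
orientation: [0.259, 0.466, 0.741, 0.408]
wrist_force: [-0.5, 0.1, -2.3]
finger_gap: 0.0613
```

```bash
python3 -c "
from h import *
err([.639,.401,.14],26,67);print(env.get_state()['finger_gap'])
p,r=cur()
path((p,r),[([.639,.401,.07],26,67,-1,3),([.639,.401,.035],26,67,-1,2)])
"
```

```text
local err mm [ 1.4 14.8  0.4] rot deg [-9.2  0.5 -0. ] tcp [0.6322 0.3962 0.1277] j [ 0.46  0.36 -0.85 -0.64 -0.01  0.  ] t 27.275
0.061304236620838136
-1 0 -0.015 0.013 -3.1 0.2 0; -1 0 -0.015 0.012 -3.1 0.2 0; -1 0 -0.016 0.011 -3.1 0.2 0; -1 0 -0.016 0.007 0 0 0; -1 0 -0.016 0.007 0 0 0;
1 calls
```

>>> carry_out(
  moves=[-1,0,-0.015,0.013,-3.1,0.2,0,-1,0,-0.015,0.012,-3.1,0.2,0,-1,0,-0.016,0.011,-3.1,0.2,0,-1,0,-0.01,0.004,0,0,0,-1,0,0,0,0,0,0],
)

```text
clock: 27.9
tcp_pos: [0.649, 0.4041, 0.0647]
orientation: [0.294, 0.44, 0.704, 0.473]
wrist_force: [0.4, -0.1, -1.6]
finger_gap: 0.0612
```

>>> carry_out(
  moves=[-1,0,0,0,0,0,0,-1,0,0,0,0,0,0,-1,0,0,0,0,0,0,-1,0,0,0,0,0,0,-1,0,0,0,0,0,0],
)

```text
clock: 28.52
tcp_pos: [0.6515, 0.4056, 0.0716]
orientation: [0.296, 0.439, 0.703, 0.476]
wrist_force: [0.1, -0.7, -3.1]
finger_gap: 0.0608
```

```bash
python3 -c "
from h import *
err([.639,.401,.031],26,67);print(env.get_state()['finger_gap'])
shot('side','s2',crop=(200,60,400,210),scale=3.5)
"
```

```text
local err mm [  1.3 -42.6   2.8] rot deg [ 1.2 -0.2 -0. ] tcp [0.6515 0.4056 0.0716] j [ 0.45  0.66 -0.93 -1.21  0.01 -0.  ] t 28.525
0.0608217088596924
```

View pics/s2.png

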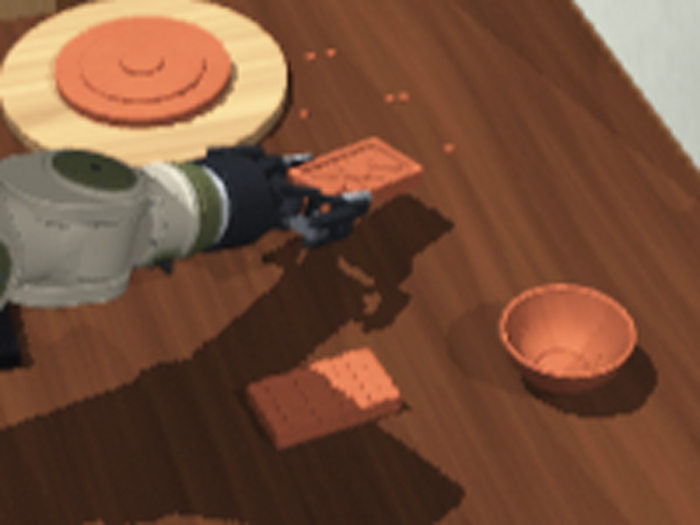

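Tile B is now carved face up at (355,170), tilted slightly. Lower it to the bench.

>>> carry_out(
  moves=[-1,0,-0.015,0.004,0,0,0,-1,0,-0.015,0.004,0,0,0,-1,0,0,0,0,0,0,-1,0,0,0,0,0,0,-1,0,0,0,0,0,0],
)

```text
clock: 29.2
tcp_pos: [0.6487, 0.4043, 0.0416]
orientation: [0.296, 0.438, 0.702, 0.477]
wrist_force: [0.1, 0.3, -3.4]
finger_gap: 0.0608
```

>>> carry_out(
  moves=[-1,0,-0.004,0.001,0,0,0,-1,0,0,0,0,0,0,-1,0,0,0,0,0,0,-1,0,0,0,0,0,0,-1,0,0,0,0,0,0],
)

```text
clock: 29.82
tcp_pos: [0.6488, 0.4044, 0.0391]
orientation: [0.297, 0.438, 0.702, 0.478]
wrist_force: [-0.2, 0.4, -1.9]
finger_gap: 0.0609
```

>>> carry_out(
  moves=[-1,0,-0.003,0.001,0,0,0,-1,0,0,0,0,0,0,-1,0,0,0,0,0,0,-1,0,0,0,0,0,0,-1,0,0,0,0,0,0],
)

```text
clock: 30.45
tcp_pos: [0.6486, 0.4043, 0.0355]
orientation: [0.297, 0.438, 0.702, 0.478]
wrist_force: [-0.3, 0.1, -2.8]
finger_gap: 0.061
```

>>> carry_out(
  moves=[-1,0,-0.005,0.002,0,0,0,-1,0,0,0,0,0,0,-1,0,0,0,0,0,0,-1,0,0,0,0,0,0,-1,0,0,0,0,0,0],
)

```text
clock: 31.08
tcp_pos: [0.6486, 0.4043, 0.0297]
orientation: [0.297, 0.438, 0.702, 0.477]
wrist_force: [-0.1, -0.9, -3.2]
finger_gap: 0.0614
```

>>> carry_out(
  moves=[-1,0,-0.002,0.001,0,0,0,-1,0,0,0,0,0,0,-1,0,0,0,0,0,0,-1,0,0,0,0,0,0,-1,0,0,0,0,0,0],
)

```text
clock: 31.7
tcp_pos: [0.6489, 0.4045, 0.0274]
orientation: [0.297, 0.438, 0.702, 0.478]
wrist_force: [-0.3, -0.4, -2.4]
finger_gap: 0.0609
```

>>> carry_out(
  moves=[0,0,0,0,0,0,0,1,0,0,0,0,0,0,1,0,0,0,0,0,0,1,0,0,0,0,0,0,1,0,0,-0.02,0,0,0],
)

```text
clock: 32.33
tcp_pos: [0.6347, 0.3973, 0.0386]
orientation: [0.299, 0.437, 0.699, 0.48]
wrist_force: [0.2, -0.9, -0.1]
finger_gap: 0.0851
```

>>> carry_out(
  moves=[1,0,0.02,-0.03,0,0,0,1,0,0.04,-0.03,0,0,0,1,0,0.055,0,5,0,0,1,0,0.055,0,9,0,0,1,0,0.03,0,9,0,0],
)

```text
clock: 32.95
tcp_pos: [0.6546, 0.4093, 0.1807]
orientation: [0.242, 0.471, 0.754, 0.389]
wrist_force: [0.8, 0.1, -1.3]
finger_gap: 0.0851
```

>>> carry_out(
  moves=[1,0,0,0,9,0,0,1,0,0,0,9,0,0,1,0,0,0,9,0,0,1,0,0,0,9,0,0,1,0,0,0,8,0,0],
)

```text
clock: 33.58
tcp_pos: [0.6566, 0.4105, 0.1878]
orientation: [0.063, 0.526, 0.842, 0.101]
wrist_force: [0.8, 0.5, -0.9]
finger_gap: 0.0857
```

```bash
python3 -c "
from h import *
err([.671,.4155,.18],26,0)
shot('wrist','w4',scale=1.0)
"
```

```text
local err mm [-1.8 12.8 11.1] rot deg [13.7 -0.1  0. ] tcp [0.6566 0.4105 0.1878] j [0.45 0.53 0.21 1.01 0.   0.  ] t 33.575
```

View pics/w4.png

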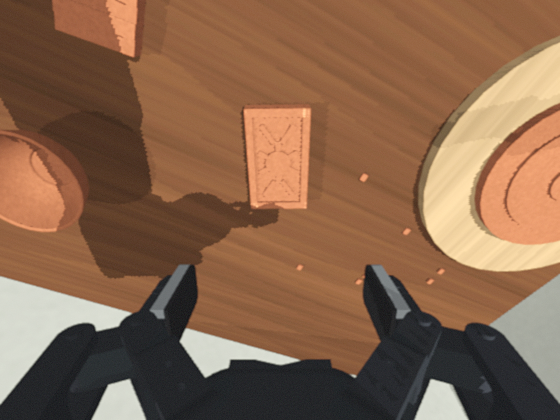

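Tile B lies flat with its carved face up. Its corners are about (245,107), (310,107), (306,208) and (251,209).

```bash
python3 -c "
from h import *
c=quad('w4',[(310,107.5),(245,107),(251,209),(306,208.5)],z=.018,s=1.0)
path(cur(),[([*c,.12],26,0,1,4),([*c,.06],26,0,1,1)])
"
```

```text
[0.6677 0.4127] L 0.1118 W 0.0612 az -153.6 116.2
1 -0.001 -0.001 0.017 3.3 0 0; 1 -0.001 0 0.017 3.3 0 0; 1 -0.001 0.001 0.017 3.3 0 0; 1 -0.001 0.002 0.017 3.3 0 0; 1 0 0 0.03 0 0 0;
1 0 0 0.03 0 0 0; 1 0 0 0 0 0 0; 1 0 0 0 0 0 0; 1 0 0 0 0 0 0; 1 0 0 0 0 0 0;
2 calls
```

>>> carry_out(
  moves=[1,-0.001,-0.001,0.017,3.5,0,0,1,-0.001,0,0.017,3.4,0,0,1,-0.001,0.001,0.017,3.4,0,0,1,-0.001,0.002,0.017,3.4,0,0,1,0,0,0.03,0,0,0],
)

```text
clock: 34.25
tcp_pos: [0.6745, 0.414, 0.0877]
orientation: [-0.001, 0.53, 0.848, -0.001]
wrist_force: [0.1, -0.5, 1.1]
finger_gap: 0.0854
```

>>> carry_out(
  moves=[1,0,0,0.02,0,0,0,1,0,0,0,0,0,0,1,0,0,0,0,0,0,1,0,0,0,0,0,0,1,0,0,0,0,0,0],
)

```text
clock: 34.88
tcp_pos: [0.6743, 0.414, 0.0652]
orientation: [-0.001, 0.53, 0.848, -0.0]
wrist_force: [-0.1, 0.7, -0.2]
finger_gap: 0.0857
```

```bash
python3 -c "
from h import *
err([.6677,.4127,.012],26.3,0)
"
```

```text
local err mm [ 1.7 -6.5 53.2] rot deg [-0.  -0.1 -0.3] tcp [0.6743 0.414  0.0652] j [ 0.45  0.83  0.49  1.22  0.   -0.  ] t 34.875
```

>>> carry_out(
  moves=[1,0.002,-0.006,0.02,0,0,-0.3,1,0,0,0.02,0,0,0,1,0,0,0.008,0,0,0,1,0,0,0.003,0,0,0,1,0,0,0,0,0,0],
)

```text
clock: 35.5
tcp_pos: [0.671, 0.4147, 0.0187]
orientation: [0.002, 0.528, 0.849, 0.004]
wrist_force: [-0.5, -0.2, 0.7]
finger_gap: 0.085
```

>>> carry_out(
  moves=[-1,0,0,0,0,0,0,-1,0,0,0,0,0,0,-1,0,0,0,0,0,0,-1,0,0,0,0,0,0,-1,0,0,0,0,0,0],
)

```text
clock: 36.12
tcp_pos: [0.6719, 0.4152, 0.0211]
orientation: [0.002, 0.528, 0.849, 0.005]
wrist_force: [-0.5, 0.7, 0.6]
finger_gap: 0.058
```

```bash
python3 -c "
from h import *
err([.6677,.4127,.012],26.3,0);print(env.get_state()['finger_gap'])
p,r=cur();q=p.copy();q[2]=.1
path((p,r),[(q,26.3,0,-1,2),([*J(5,0),.1],JA,0,-1)],vmax=.05)
"
```

```text
local err mm [-0.4 -5.   9. ] rot deg [ 0.6 -0.1  0. ] tcp [0.6719 0.4152 0.0211] j [ 0.45  0.84  0.4   1.11  0.   -0.01] t 36.125
0.05802517204790635
-1 0 0 -0.04 0.3 0 0; -1 0 0 -0.04 0.3 0 0; -1 -0.036 -0.033 0 0 0 1.6; -1 -0.037 -0.032 0 0 0 1.6; -1 -0.038 -0.031 0 0 0 1.6;
-1 -0.038 -0.03 0 0 0 1.6; -1 -0.039 -0.029 0 0 0 1.6; -1 -0.04 -0.028 0 0 0 1.6; -1 -0.041 -0.027 0 0 0 1.6; -1 -0.042 -0.026 0 0 0 1.6;
-1 -0.042 -0.024 0 0 0 1.6; -1 -0.043 -0.023 0 0 0 1.6; -1 -0.044 -0.022 0 0 0 1.6; -1 -0.044 -0.021 0 0 0 1.6; -1 -0.045 -0.02 0 0 0 1.6;
3 calls
```

>>> carry_out(
  moves=[1,0,0,0,0,0,0,1,0,0,0,0,0,0,1,0,0,0,0,0,0,1,0,-0.005,0.008,0,0,0,1,0,0,0,0,0,0],
)

```text
clock: 36.75
tcp_pos: [0.6673, 0.4129, 0.0126]
orientation: [0.003, 0.528, 0.849, 0.005]
wrist_force: [-0.0, 0.5, 0.1]
finger_gap: 0.0854
```

>>> carry_out(
  moves=[-1,0,0,0,0,0,0,-1,0,0,0,0,0,0,-1,0,0,0,0,0,0,-1,0,0,0,0,0,0,-1,0,0,0,0,0,0],
)

```text
clock: 37.38
tcp_pos: [0.6674, 0.413, 0.0132]
orientation: [0.003, 0.528, 0.849, 0.005]
wrist_force: [-0.4, -0.7, -0.1]
finger_gap: 0.0599
```

```bash
python3 -c "
from h import *
err([.6677,.4127,.012],26.3,0);print(env.get_state()['finger_gap'])
p,r=cur();q=p.copy();q[2]=.1
path((p,r),[(q,26.3,0,-1,2),([*J(5,0),.1],JA,0,-1)],vmax=.05)
"
```

```text
local err mm [-0.4  0.1  1.2] rot deg [ 0.7 -0.1  0. ] tcp [0.6674 0.413  0.0132] j [ 0.45  0.84  0.37  1.09  0.   -0.01] t 37.375
0.05988483240186568
-1 0 0 -0.043 0.3 0 0; -1 0 0 -0.043 0.3 0 0; -1 -0.036 -0.033 0 0 0 1.6; -1 -0.037 -0.032 0 0 0 1.6; -1 -0.038 -0.031 0 0 0 1.6;
-1 -0.038 -0.03 0 0 0 1.6; -1 -0.039 -0.029 0 0 0 1.6; -1 -0.04 -0.027 0 0 0 1.6; -1 -0.041 -0.026 0 0 0 1.6; -1 -0.042 -0.025 0 0 0 1.6;
-1 -0.042 -0.024 0 0 0 1.6; -1 -0.043 -0.023 0 0 0 1.6; -1 -0.044 -0.022 0 0 0 1.6; -1 -0.044 -0.02 0 0 0 1.6; -1 -0.045 -0.019 0 0 0 1.6;
3 calls
```

>>> carry_out(
  moves=[-1,0,0,-0.055,0.3,0,0,-1,0,0,-0.055,0.3,0,0,-1,-0.036,-0.033,0,0,0,1.6,-1,-0.037,-0.032,0,0,0,1.6,-1,-0.038,-0.031,0,0,0,1.6],
)

```text
clock: 38.0
tcp_pos: [0.6262, 0.272, 0.1233]
orientation: [0.0, 0.561, 0.828, 0.001]
wrist_force: [0.7, -1.0, -1.2]
finger_gap: 0.0597
```

>>> carry_out(
  moves=[-1,-0.038,-0.03,0,0,0,1.6,-1,-0.039,-0.029,0,0,0,1.6,-1,-0.04,-0.027,0,0,0,1.6,-1,-0.041,-0.026,0,0,0,1.6,-1,-0.042,-0.025,0,0,0,1.6],
)

```text
clock: 38.62
tcp_pos: [0.5552, 0.0314, 0.1219]
orientation: [0.0, 0.619, 0.785, 0.0]
wrist_force: [0.9, -0.3, -1.2]
finger_gap: 0.0599
```

>>> carry_out(
  moves=[-1,-0.042,-0.024,0,0,0,1.6,-1,-0.043,-0.023,0,0,0,1.6,-1,-0.044,-0.022,0,0,0,1.6,-1,-0.035,-0.015,0,0,0,1.6,-1,-0.015,-0.01,0,0,0,1.6],
)

```text
clock: 39.25
tcp_pos: [0.4925, -0.1702, 0.1215]
orientation: [0.001, 0.676, 0.737, 0.0]
wrist_force: [-0.1, 0.1, -3.6]
finger_gap: 0.0596
```

>>> carry_out(
  moves=[-1,0,0,0,0,0,0,-1,0,0,0,0,0,0,-1,0,0,0,0,0,0,-1,0,0,0,0,0,0,-1,0,0,0,0,0,0],
)

```text
clock: 39.88
tcp_pos: [0.4924, -0.1688, 0.1211]
orientation: [0.0, 0.675, 0.738, 0.0]
wrist_force: [-0.2, -0.2, -3.2]
finger_gap: 0.0597
```

```bash
python3 -c "
from h import *
err([*J(5,0),.1],JA,0);print(env.get_state()['finger_gap'])
"
```

```text
local err mm [-24.1  -2.6  21.1] rot deg [ 0.  -0.  -0.4] tcp [ 0.4924 -0.1688  0.1211] j [-0.49  0.28 -0.31  0.98  0.   -0.57] t 39.875
0.05971522274669948
```

>>> carry_out(
  moves=[-1,-0.024,-0.003,0,0,0,-0.4,-1,0,0,0,0,0,0,-1,0,0,0,0,0,0,-1,0,0,0.03,0,0,0,-1,0,0,0.02,0,0,0],
)

```text
clock: 40.5
tcp_pos: [0.4936, -0.1915, 0.0719]
orientation: [0.002, 0.671, 0.741, 0.001]
wrist_force: [-0.5, 0.4, -2.4]
finger_gap: 0.0594
```

>>> carry_out(
  moves=[-1,0,0,0.02,0,0,0,-1,0,0,0.01,0,0,0,-1,0,0,0,0,0,0,-1,0,0,0,0,0,0,-1,0,0,0,0,0,0],
)

```text
clock: 41.12
tcp_pos: [0.4938, -0.1895, 0.0412]
orientation: [0.001, 0.67, 0.742, 0.001]
wrist_force: [-0.0, -0.3, -2.9]
finger_gap: 0.0597
```

```bash
python3 -c "
from h import *
err([*J(5,0),.026],JA,0);print(env.get_state()['finger_gap'])
"
```

```text
local err mm [-3.3 -2.2 15.2] rot deg [ 0.2 -0.   0.3] tcp [ 0.4938 -0.1895  0.0412] j [-0.52  0.37 -0.4   0.8   0.   -0.62] t 41.125
0.0597371370410018
```

>>> carry_out(
  moves=[-1,-0.003,-0.002,0.007,0,0,0.3,-1,0,0,0.005,0,0,0,-1,0,0,0.002,0,0,0,-1,0,0,0,0,0,0,-1,0,0,0,0,0,0],
)

```text
clock: 41.75
tcp_pos: [0.4926, -0.1935, 0.0271]
orientation: [0.002, 0.673, 0.74, 0.002]
wrist_force: [1.1, 0.9, -2.5]
finger_gap: 0.0593
```

```bash
python3 -c "
from h import *
err([*J(5,0),.025],JA,0);print(env.get_state()['finger_gap'],env.get_state()['wrist_force'])
"
```

```text
local err mm [ 0.6 -0.6  2.1] rot deg [ 0.3  0.1 -0. ] tcp [ 0.4926 -0.1935  0.0271] j [-0.53  0.39 -0.41  0.76  0.   -0.62] t 41.75
0.05932842298895971 [ 1.12016113  0.91443155 -2.47974229]
```

>>> carry_out(
  moves=[-1,0,0,0.002,0,0,0,0.65,0,0,0,0,0,0,0.65,0,0,0,0,0,0,0.65,0,0,0,0,0,0,0.65,0,0,-0.02,0,0,0],
)

```text
clock: 42.38
tcp_pos: [0.4925, -0.1934, 0.0452]
orientation: [0.002, 0.672, 0.74, 0.002]
wrist_force: [0.7, -0.3, 0.5]
finger_gap: 0.0704
```

>>> carry_out(
  moves=[0.65,0,0,-0.03,0,0,0,0.65,0,0,-0.05,0,0,0,1,0,0,-0.05,0,0,0,1,0,0,-0.02,0,0,0,1,0,0,0,0,0,0],
)

```text
clock: 43.0
tcp_pos: [0.4924, -0.1938, 0.2017]
orientation: [0.004, 0.672, 0.74, 0.002]
wrist_force: [0.1, -0.4, -0.2]
finger_gap: 0.0859
```

```bash
python3 -c "
from h import *
from fk import ik
p,r=cur();print(p)
print(ik(.625,.12,-20),ik(.625,.016,-30),ik(.625,.06,-30))
path((p,r),[([.565,.20,.17],6.5,0,1)],vmax=.058)
"
```

```text
[ 0.49238576 -0.1937682   0.20171276]
(array([0.80351606, 0.49506878]), np.float64(1.6114148945259663), np.float64(3.3988727134698244e-12)) (array([1.05544941, 0.66223361]), np.float64(1.7011793020548018), np.float64(1.3722588463428162e-12)) (array([1.02807215, 0.71561084]), np.float64(1.781933798528574), np.float64(3.0020733042103584e-12))
1 0.055 0.016 0.004 0.1 0 -0.1; 1 0.055 0.016 0.004 0.1 0 -0.1; 1 0.055 0.016 0.004 0.1 0 -0.1; 1 0.055 0.016 0.004 0.1 0 -0.1; 1 0.055 0.016 0.004 0.1 0 -0.1;
1 0.055 0.016 0.004 0.1 0 -0.1; 1 0.055 0.016 0.004 0.1 0 -0.1; 1 0 0 0 0 0 0; 1 0 0 0 0 0 0; 1 0 0 0 0 0 0;
2 calls
```

>>> carry_out(
  moves=[1,0.055,0.016,0.004,0,0,0,1,0.055,0.016,0.004,0,0,0,1,0.055,0.016,0.004,0,0,0,1,0.055,0.016,0.004,0,0,0,1,0.055,0.016,0.004,0,0,0],
)

```text
clock: 43.62
tcp_pos: [0.5468, 0.0904, 0.1748]
orientation: [0.003, 0.676, 0.736, 0.0]
wrist_force: [0.7, -0.4, 0.5]
finger_gap: 0.0853
```

>>> carry_out(
  moves=[1,0.055,0.016,0.004,0,0,0,1,0.03,0.01,0.004,0,0,0,1,0,0,0,0,0,0,1,0,0,0,0,0,0,1,0,0,0,0,0,0],
)

```text
clock: 44.25
tcp_pos: [0.5621, 0.1825, 0.1587]
orientation: [-0.0, 0.674, 0.738, -0.004]
wrist_force: [-0.6, 0.0, 0.6]
finger_gap: 0.0852
```

```bash
python3 -c "
from h import *
err([.583,.2216,.1],6.5,0)
shot('wrist','w5',scale=1.0)
shot('top','t3')
"
```

```text
local err mm [37.3 24.7 58.4] rot deg [-0.3  0.3 -1.3] tcp [0.5621 0.1825 0.1587] j [ 0.18  0.38 -0.06  1.13 -0.    0.09] t 44.25
```

View pics/w5.png

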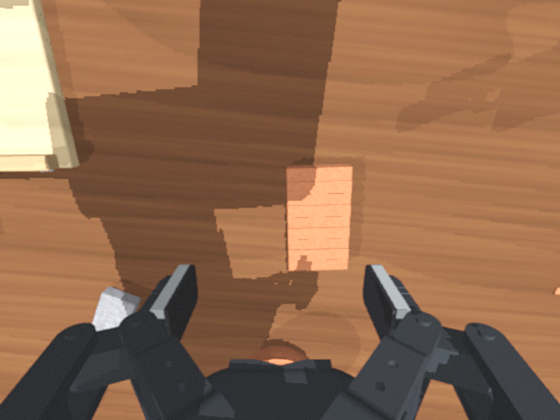

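Tile A, ribs up, has corners at (287,168), (352,166), (348,270) and (289,271).

```bash
python3 -c "
from h import *
c=quad('w5',[(352,166),(287,168),(289,271),(348,270)],z=.018,s=1.0)
path(cur(),[([*c,.07],6.5,-30,1,5)])
"
```

```text
[0.5831 0.222 ] L 0.1108 W 0.0618 az -172.9 96.7
1 0.008 0.005 0.018 5.9 0 -0.3; 1 0.008 0.007 0.017 5.9 0 -0.3; 1 0.008 0.009 0.016 5.9 0 -0.3; 1 0.008 0.01 0.015 5.9 0 -0.3; 1 0.008 0.012 0.014 5.9 0 -0.3;
1 calls
```

>>> carry_out(
  moves=[1,0.008,0.005,0.018,6,0,0,1,0.008,0.007,0.017,6,0,0,1,0.008,0.009,0.016,6,0,0,1,0.008,0.01,0.015,6,0,0,1,0.008,0.012,0.014,6,0,0],
)

```text
clock: 44.98
tcp_pos: [0.587, 0.2202, 0.0758]
orientation: [-0.176, 0.654, 0.709, -0.194]
wrist_force: [1.1, -0.3, -0.1]
finger_gap: 0.0858
```

>>> carry_out(
  moves=[1,0,0,0,0,0,0,1,0,0,0,0,0,0,1,0,0,0,0,0,0,1,0,0,0,0,0,0,1,0,0,0,0,0,0],
)

```text
clock: 45.6
tcp_pos: [0.5879, 0.2179, 0.0776]
orientation: [-0.175, 0.656, 0.709, -0.192]
wrist_force: [-0.2, -0.6, 0.1]
finger_gap: 0.0854
```

```bash
python3 -c "
from h import *
err([.5831,.222,.04],7,-30)
path(cur(),[([.5831,.222,.04],7,-30,1,2),([.5831,.222,.017],7,-30,1,3)])
"
```

```text
local err mm [ 4.5 15.  34.8] rot deg [-0.1 -1.1 -2.3] tcp [0.5879 0.2179 0.0776] j [0.2  0.97 0.65 1.77 0.06 0.11] t 45.6
1 0.002 0.008 0.017 0 -0.6 -1.1; 1 0.002 0.008 0.017 0 -0.6 -1.1; 1 0 0.004 0.007 0 0 0; 1 0 0.004 0.007 0 0 0; 1 0 0.004 0.007 0 0 0;
1 calls
```

>>> carry_out(
  moves=[1,0.002,0.008,0.017,0,-0.6,-1.1,1,0.002,0.008,0.017,0,-0.6,-1.1,1,0,0.002,0.003,0,0,0,1,0,0,0,0,0,0,1,0,0,0,0,0,0],
)

```text
clock: 46.22
tcp_pos: [0.5838, 0.2223, 0.0342]
orientation: [-0.171, 0.639, 0.725, -0.195]
wrist_force: [0.3, -0.1, 0.3]
finger_gap: 0.0852
```

>>> carry_out(
  moves=[1,0,0,0,0,0,0,1,0,0,0,0,0,0,1,0,0,0,0,0,0,1,0,0,0,0,0,0,1,0,0,0,0,0,0],
)

```text
clock: 46.85
tcp_pos: [0.5846, 0.2221, 0.0351]
orientation: [-0.17, 0.639, 0.725, -0.194]
wrist_force: [-0.1, 0.2, 0.1]
finger_gap: 0.0854
```

```bash
python3 -c "
from h import *
err([.5831,.222,.018],7,-30)
"
```

```text
local err mm [ 0.1  7.2 15.6] rot deg [0.1 0.2 0.1] tcp [0.5846 0.2221 0.0351] j [0.21 0.99 0.59 1.69 0.04 0.08] t 46.85
```

>>> carry_out(
  moves=[1,0,0.004,0.008,0,0,0,1,0,0.003,0.006,0,0,0,1,0,0,0,0,0,0,1,0,0,0,0,0,0,-1,0,0,0,0,0,0],
)

```text
clock: 47.48
tcp_pos: [0.5833, 0.2219, 0.0178]
orientation: [-0.17, 0.639, 0.724, -0.195]
wrist_force: [0.6, -0.9, -0.8]
finger_gap: 0.0697
```

>>> carry_out(
  moves=[-1,0,0,0,0,0,0,-1,0,0,0,0,0,0,-1,0,0,0,0,0,0,-1,0,0,0,0,0,0,-1,0,0,0,0,0,0],
)

```text
clock: 48.1
tcp_pos: [0.5845, 0.2221, 0.0188]
orientation: [-0.17, 0.639, 0.725, -0.194]
wrist_force: [0.2, -0.3, 0.2]
finger_gap: 0.059
```

```bash
python3 -c "
from h import *
from fk import ik
err([.5831,.222,.018],7,-30);print(env.get_state()['finger_gap'])
p,r=cur();q=p.copy();q[2]=.12
print(ik(.72,.15,60)[0],ik(.72,.055,60)[0])
c,s=np.cos(np.radians(26)),np.sin(np.radians(26));Q=[.72*c-.08*s,.72*s+.08*c,.15];print(Q)
path((p,r),[(q,7,-30,-1,2),(Q,26,-10,-1,5),(Q,26,60,-1)])
"
```

```text
local err mm [ 0.1 -0.8  1.4] rot deg [0.2 0.2 0.1] tcp [0.5845 0.2221 0.0188] j [0.21 1.   0.57 1.66 0.04 0.08] t 48.1
0.05904806096282918
[ 0.29494522 -0.90407335] [ 0.54284724 -0.95099214]
[np.float64(0.612062021592274), np.float64(0.3875307493920691), 0.15]
-1 0 -0.025 -0.044 0.1 0.1 0.1; -1 0 -0.025 -0.044 0.1 0.1 0.1; -1 0.032 0.005 -0.01 -4 -1.3 -3.6; -1 0.032 0.008 -0.01 -4 -1.3 -3.6; -1 0.031 0.011 -0.01 -4 -1.3 -3.6;
-1 0.03 0.013 -0.01 -4 -1.3 -3.6; -1 0.029 0.016 -0.01 -4 -1.3 -3.6; -1 0 0 0 -8.7 0 0; -1 0 0 0 -8.7 0 0; -1 0 0 0 -8.7 0 0;
-1 0 0 0 -8.7 0 0; -1 0 0 0 -8.7 0 0; -1 0 0 0 -8.7 0 0; -1 0 0 0 -8.7 0 0; -1 0 0 0 -8.7 0 0;
3 calls
```

>>> carry_out(
  moves=[-1,0,-0.02,-0.035,0,0,0,-1,0,-0.025,-0.044,0,0,0,-1,0.032,0.005,-0.01,-4,-1.3,-3.6,-1,0.032,0.008,-0.01,-4,-1.3,-3.6,-1,0.031,0.011,-0.01,-4,-1.3,-3.6],
  squeeze=100,
)

```text
clock: 48.72
tcp_pos: [0.6013, 0.3207, 0.126]
orientation: [-0.095, 0.576, 0.803, -0.122]
wrist_force: [-0.1, 0.1, -2.5]
finger_gap: 0.0581
```

>>> carry_out(
  moves=[-1,0.03,0.013,-0.01,-4,-1.3,-3.6,-1,0.029,0.016,-0.01,-4,-1.3,-3.6,-1,0,0,0,-8.7,0,0,-1,0,0,0,-8.7,0,0,-1,0,0,0,-8.7,0,0],
)

```text
clock: 49.35
tcp_pos: [0.6122, 0.395, 0.1325]
orientation: [0.078, 0.518, 0.843, 0.126]
wrist_force: [0.9, -0.3, -2.2]
finger_gap: 0.0582
```

>>> carry_out(
  moves=[-1,0,0,0,-8.7,0,0,-1,0,0,0,-8.7,0,0,-1,0,0,0,-8.7,0,0,-1,0,0,0,-8.7,0,0,-1,0,0,0,0,0,0],
)

```text
clock: 49.98
tcp_pos: [0.6024, 0.3911, 0.1245]
orientation: [0.22, 0.475, 0.774, 0.356]
wrist_force: [-1.1, -0.1, -3.7]
finger_gap: 0.0582
```

```bash
python3 -c "
from h import *
p=[.612,.3875,.11]
err(p,26,60);print(env.get_state()['finger_gap'],env.get_state()['wrist_force'])
path(cur(),[(p,26,60,-1)])
"
```

```text
local err mm [-7.5 -6.5 14.7] rot deg [-10.5  -0.7   0.6] tcp [0.6024 0.3911 0.1245] j [ 0.46  0.27 -0.79 -0.35  0.   -0.01] t 49.975
0.05819225398715896 [-1.09765703 -0.10016121 -3.7404396 ]
-1 -0.004 -0.003 0.007 -5.3 -0.3 0.3; -1 -0.004 -0.004 0.007 -5.3 -0.3 0.3; -1 0 0 0 0 0 0; -1 0 0 0 0 0 0; -1 0 0 0 0 0 0;
1 calls
```

>>> carry_out(
  moves=[-1,-0.004,-0.001,0.012,-5.3,-0.3,0.3,-1,-0.004,-0.001,0.012,-5.3,-0.3,0.3,-1,0,0,0,0,0,0,-1,0,0,0,0,0,0,-1,0,0,0,0,0,0],
)

```text
clock: 50.6
tcp_pos: [0.6276, 0.3945, 0.1091]
orientation: [0.263, 0.46, 0.736, 0.422]
wrist_force: [-0.7, -0.8, -2.5]
finger_gap: 0.058
```

```bash
python3 -c "
from h import *
p=[.618,.3875,.08]
err(p,26,60);print(env.get_state()['finger_gap'],env.get_state()['wrist_force'])
K,M=shot('side','s3',crop=(220,60,400,195),scale=3.6)
path(cur(),[(p,26,60,-1,3)])
"
```

```text
local err mm [ -2.1 -31.1   4.6] rot deg [-0.4 -0.1 -0. ] tcp [0.6276 0.3945 0.1091] j [ 0.45  0.41 -0.9  -0.78  0.   -0.  ] t 50.6
0.057993277145047324 [-0.69771017 -0.77038518 -2.5299533 ]
-1 -0.001 -0.011 0.002 -0.1 0 0; -1 -0.001 -0.011 0.002 -0.1 0 0; -1 -0.001 -0.011 0.002 -0.1 0 0; -1 0 0 0 0 0 0; -1 0 0 0 0 0 0;
1 calls
```

View pics/s3.png

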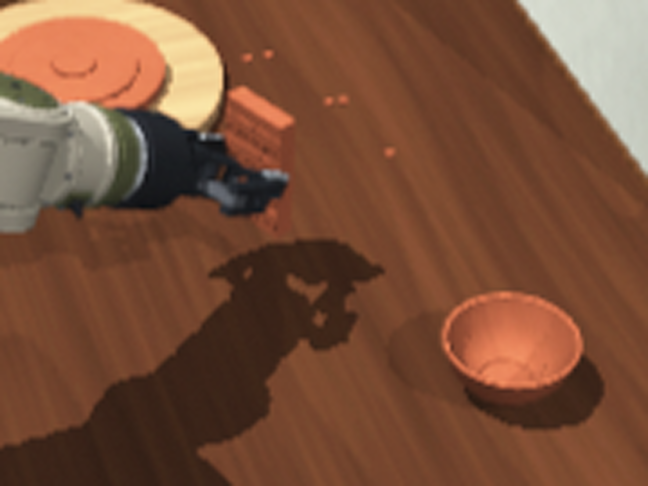

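```bash
python3 -c "
from h import *
K,M,_=ld('s3')
p,r=cur();d=np.array([np.cos(np.radians(26)),np.sin(np.radians(26)),0]);x=np.array([-d[1],d[0],0]);Z=np.array([0,0,1])
f=lambda q:((w2px(K,M,q)-[220,60])*3.6).round(0)
for lean in(-8,0,8):
    a=np.radians(lean);up=Z*np.cos(a)+d*np.sin(a);n=d*np.cos(a)-Z*np.sin(a);c=p+n*10
    print(lean,[f(c+sx*.031*x+su*.055*up+sn*.009*n) for sx,su,sn in((1,1,-1),(-1,1,-1),(-1,1,1),(-1,-1,1),(-1,-1,-1))])
"
```

```text
-8 [array([ 2993., -1912.]), array([ 3027., -1913.]), array([ 3028., -1915.]), array([ 2982., -1846.]), array([ 2981., -1845.])]
0 [array([ 2509., -1189.]), array([ 2534., -1187.]), array([ 2535., -1188.]), array([ 2503., -1141.]), array([ 2502., -1141.])]
8 [array([2161., -679.]), array([2181., -675.]), array([2182., -676.]), array([2158., -641.]), array([2157., -641.])]
```

```bash
python3 -c "
from h import *
K,M,_=ld('s3')
p,r=cur();d=np.array([np.cos(np.radians(26)),np.sin(np.radians(26)),0]);x=np.array([-d[1],d[0],0]);Z=np.array([0,0,1])
f=lambda q:tuple(((w2px(K,M,q)-[220,60])*3.6).round(0))
for lean in(-8,-4,0,4,8):
    a=np.radians(lean);up=Z*np.cos(a)+d*np.sin(a);n=d*np.cos(a)-Z*np.sin(a);c=p+n*.01
    print(lean,*[f(c+sx*.031*x+su*.055*up+sn*.009*n) for sx,su,sn in((1,1,-1),(-1,1,-1),(-1,1,1),(-1,-1,1),(-1,-1,-1))])
"
```

```text
-8 (np.float64(215.0), np.float64(96.0)) (np.float64(269.0), np.float64(130.0)) (np.float64(285.0), np.float64(118.0)) (np.float64(295.0), np.float64(219.0)) (np.float64(280.0), np.float64(231.0))
-4 (np.float64(218.0), np.float64(94.0)) (np.float64(273.0), np.float64(128.0)) (np.float64(289.0), np.float64(117.0)) (np.float64(292.0), np.float64(223.0)) (np.float64(277.0), np.float64(233.0))
0 (np.float64(222.0), np.float64(92.0)) (np.float64(276.0), np.float64(126.0)) (np.float64(292.0), np.float64(116.0)) (np.float64(289.0), np.float64(226.0)) (np.float64(273.0), np.float64(236.0))
4 (np.float64(225.0), np.float64(90.0)) (np.float64(280.0), np.float64(124.0)) (np.float64(296.0), np.float64(116.0)) (np.float64(285.0), np.float64(229.0)) (np.float64(270.0), np.float64(238.0))
8 (np.float64(229.0), np.float64(89.0)) (np.float64(283.0), np.float64(122.0)) (np.float64(299.0), np.float64(116.0)) (np.float64(282.0), np.float64(232.0)) (np.float64(267.0), np.float64(239.0))
```

>>> carry_out(
  moves=[-1,-0.002,-0.011,0.002,-1.5,0,0,-1,0,-0.011,0.005,0,0,0,-1,0,-0.01,0.006,0,0,0,-1,0,0,0,0,0,0,-1,0,0,0,0,0,0],
)

```text
clock: 51.28
tcp_pos: [0.6283, 0.3932, 0.0815]
orientation: [0.271, 0.454, 0.728, 0.435]
wrist_force: [-0.4, 0.9, -1.9]
finger_gap: 0.0579
```

```bash
python3 -c "
from h import *
p=[.62,.39,.057]
err(p,26,61);print(env.get_state()['finger_gap'],env.get_state()['wrist_force'])
"
```

```text
local err mm [  0.7 -25.8   3.8] rot deg [ 0.7 -0.1  0. ] tcp [0.6283 0.3932 0.0815] j [ 0.45  0.51 -0.94 -0.96  0.01 -0.  ] t 51.275
0.05792581868922484 [-0.38317168  0.90336366 -1.94430816]
```

>>> carry_out(
  moves=[-1,0,-0.01,0.005,0,0,0,-1,0,-0.008,0.004,0,0,0,-1,0,0,0,0,0,0,-1,0,0,0,0,0,0,-1,0,0,0,0,0,0],
)

```text
clock: 51.9
tcp_pos: [0.6281, 0.3932, 0.0606]
orientation: [0.271, 0.454, 0.728, 0.436]
wrist_force: [0.2, 0.4, -1.9]
finger_gap: 0.0579
```

>>> carry_out(
  moves=[-1,0,-0.002,0.001,0,0,0,-1,0,0,0,0,0,0,-1,0,0,0,0,0,0,-1,0,0,0,0,0,0,-1,0,0,0,0,0,0],
)

```text
clock: 52.52
tcp_pos: [0.6284, 0.3933, 0.0592]
orientation: [0.271, 0.454, 0.728, 0.436]
wrist_force: [0.1, -0.0, -3.1]
finger_gap: 0.0583
```

>>> carry_out(
  moves=[-1,0,-0.0015,0.0008,0,0,0,-1,0,0,0,0,0,0,-1,0,0,0,0,0,0,-1,0,0,0,0,0,0,-1,0,0,0,0,0,0],
)

```text
clock: 53.15
tcp_pos: [0.6284, 0.3933, 0.0574]
orientation: [0.271, 0.454, 0.728, 0.436]
wrist_force: [0.2, 0.3, -2.3]
finger_gap: 0.058
```

>>> carry_out(
  moves=[-1,0,-0.0015,0.0008,0,0,0,-1,0,0,0,0,0,0,-1,0,0,0,0,0,0,-1,0,0,0,0,0,0,-1,0,0,0,0,0,0],
)

```text
clock: 53.78
tcp_pos: [0.6288, 0.3936, 0.0565]
orientation: [0.272, 0.454, 0.728, 0.437]
wrist_force: [0.4, -0.7, -1.2]
finger_gap: 0.0583
```

>>> carry_out(
  moves=[-1,0,-0.0015,0.0008,0,0,0,-1,0,0,0,0,0,0,-1,0,0,0,0,0,0,-1,0,0,0,0,0,0,-1,0,0,0,0,0,0],
)

```text
clock: 54.4
tcp_pos: [0.6297, 0.394, 0.0564]
orientation: [0.273, 0.453, 0.727, 0.438]
wrist_force: [-0.3, 0.1, 0.6]
finger_gap: 0.0584
```

>>> carry_out(
  moves=[-1,0,-0.0015,0.0008,0,0,0,-1,0,0,0,0,0,0,-1,0,0,0,0,0,0,-1,0,0,0,0,0,0,-1,0,0,0,0,0,0],
)

```text
clock: 55.02
tcp_pos: [0.6304, 0.3944, 0.0563]
orientation: [0.273, 0.453, 0.726, 0.439]
wrist_force: [-1.7, -1.2, 2.0]
finger_gap: 0.0579
```

>>> carry_out(
  moves=[0,0,0,0,0,0,0,0.8,0,0,0,0,0,0,1,0,0,0,0,0,0,1,0,0,0,0,0,0,1,0,0,-0.02,0,0,0],
)

```text
clock: 55.65
tcp_pos: [0.6152, 0.3867, 0.0649]
orientation: [0.273, 0.453, 0.726, 0.439]
wrist_force: [1.3, -0.1, 1.0]
finger_gap: 0.0854
```

>>> carry_out(
  moves=[1,0,0,-0.03,0,0,0,1,0,0,-0.03,0,0,0,1,0,0.04,-0.02,0,0,0,1,0,0.055,0,0,0,0,1,0,0.055,0,5,0,0],
)

```text
clock: 56.28
tcp_pos: [0.6291, 0.3986, 0.2211]
orientation: [0.251, 0.467, 0.747, 0.401]
wrist_force: [2.0, 1.7, -1.4]
finger_gap: 0.0853
```

>>> carry_out(
  moves=[1,0,0,0,9,0,0,1,0,0,0,9,0,0,1,0,0,0,9,0,0,1,0,0,0,9,0,0,1,0,0,0,9,0,0],
)

```text
clock: 56.9
tcp_pos: [0.6308, 0.3997, 0.2294]
orientation: [0.065, 0.526, 0.841, 0.104]
wrist_force: [0.8, -0.3, -0.0]
finger_gap: 0.0854
```

```bash
python3 -c "
from h import *
from fk import ik
err([.636,.397,.2],26,0)
K,M=shot('wrist','w6')
im=ld('w6')[2].astype(int)
# orange mask (top face is bright) : report rough extents
m=((im[:,:,0]>185)&(im[:,:,0]-im[:,:,1]>65)&(im[:,:,2]<130)).astype(np.uint8)
n,l,st,c=cv2.connectedComponentsWithStats(m)
for i in range(1,n):
    if st[i,4]>150:print(st[i],c[i].round(1),im[l==i].mean(0).round())
for z,t in((.16,0),(.12,-10),(.082,-20),(.082,-18),(.11,-18)):print(z,t,[np.round(v,2) for v in ik(.735,z,t)])
"
```

```text
local err mm [-4.7 -3.8 29.4] rot deg [14.1  0.  -0.1] tcp [0.6308 0.3997 0.2294] j [ 0.46  0.46  0.19  1.06 -0.    0.01] t 56.9
[  452   113   108   126 10083] [512.4 181.8] [232. 155. 109.]
[   7  144   79   85 3173] [ 51.7 192.2] [208. 134.  94.]
[244 158  64   3 175] [275.3 159. ] [198. 126.  88.]
[241 169  69   4 163] [276.  170.3] [207. 133.  92.]
[ 240  178   71   17 1196] [274.9 185.9] [229. 152. 107.]
0.16 0 [array([0.7 , 0.46]), np.float64(1.34), np.float64(0.0)]
0.12 -10 [array([0.91, 0.75]), np.float64(1.58), np.float64(0.0)]
0.082 -20 [array([1.23, 1.26]), np.float64(1.95), np.float64(0.0)]
0.082 -18 [array([1.15, 1.11]), np.float64(1.84), np.float64(0.0)]
0.11 -18 [array([1.19, 1.26]), np.float64(1.96), np.float64(0.0)]
```

```bash
python3 -c "
from h import *
im=ld('w6')[2]
c=quad('w6',[(310.5,178),(240.5,178),(240.5,195),(310.5,195)],z=.11,s=1.0)
path(cur(),[([*c,.15],26,0,1,3),([*c,.12],26,-6,1,2)])
"
```

```text
[0.6439 0.4005] L 0.0171 W 0.0619 az -154.5 116.0
1 -0.001 -0.002 0.026 4.5 0 0; 1 -0.001 0 0.026 4.5 0 0; 1 -0.002 0.002 0.026 4.5 0 0; 1 0 0 0.015 3 0 0; 1 0 0.001 0.015 3 0 0;
1 calls
```

>>> carry_out(
  moves=[1,-0.001,-0.002,0.026,4.5,0,0,1,-0.001,0,0.026,4.5,0,0,1,-0.002,0.002,0.026,4.5,0,0,1,0,0,0.015,3,0,0,1,0,0.001,0.015,3,0,0],
)

```text
clock: 57.58
tcp_pos: [0.6481, 0.4027, 0.1157]
orientation: [-0.028, 0.53, 0.846, -0.045]
wrist_force: [0.7, 1.0, 0.0]
finger_gap: 0.0855
```

>>> carry_out(
  moves=[1,0,0,0,0,0,0,1,0,0,0,0,0,0,1,0,0,0,0,0,0,1,0,0,0,0,0,0,1,0,0,0,0,0,0],
)

```text
clock: 58.2
tcp_pos: [0.6483, 0.403, 0.1158]
orientation: [-0.027, 0.53, 0.846, -0.043]
wrist_force: [0.4, 0.1, -0.3]
finger_gap: 0.0855
```

```bash
python3 -c "
from h import *
from fk import ik
err([.643,.400,.082],26,-14)
print(ik(.753,.082,-14),ik(.753,.1,-14))
path(cur(),[([.643,.400,.082],26,-14,1,4)])
"
```

```text
local err mm [-0.4 -2.6 34.3] rot deg [ 8.2  0.  -0.1] tcp [0.6483 0.403  0.1158] j [ 0.45  0.85  0.64  1.46 -0.   -0.  ] t 58.2
(array([1.09255671, 1.01100849]), np.float64(1.733594209037701), np.float64(4.676429489139623e-10)) (array([1.10205559, 1.07535816]), np.float64(1.7884449880410909), np.float64(6.3903215986300595e-09))
1 0 -0.001 0.009 2 0 0; 1 0 0 0.009 2 0 0; 1 0 0 0.009 2 0 0; 1 0 0 0.009 2 0 0; 1 0 0 0 0 0 0;
1 calls
```

>>> carry_out(
  moves=[1,0,-0.003,0.009,2,0,0,1,0,0,0.009,2,0,0,1,0,0,0.009,2,0,0,1,0,0,0.008,2,0,0,1,0,0,0,0,0,0],
)

```text
clock: 58.82
tcp_pos: [0.6418, 0.4001, 0.0853]
orientation: [-0.063, 0.527, 0.842, -0.101]
wrist_force: [-0.3, -0.4, -0.5]
finger_gap: 0.0855
```

>>> carry_out(
  moves=[-1,0,0,0,0,0,0,-1,0,0,0,0,0,0,-1,0,0,0,0,0,0,-1,0,0,0,0,0,0,-1,0,0,0,0,0,0],
)

```text
clock: 59.45
tcp_pos: [0.6422, 0.4005, 0.0881]
orientation: [-0.061, 0.527, 0.842, -0.098]
wrist_force: [0.1, -0.6, -2.7]
finger_gap: 0.0602
```

```bash
python3 -c "
from h import *
from fk import ik
err([.643,.400,.082],26,-14);print(env.get_state()['finger_gap'],env.get_state()['wrist_force'])
p,r=cur();q=p.copy();q[2]+=.045
path(cur(),[(q,26,-10,-1,3),([.639,.401,.14],26,0,-1,2),([.639,.401,.14],26,64,-1)])
"
```

```text
local err mm [-0.8  1.8  5.9] rot deg [ 0.7  0.  -0.1] tcp [0.6422 0.4005 0.0881] j [ 0.45  1.01  0.86  1.66 -0.   -0.  ] t 59.45
0.06016300168833297 [ 0.09441419 -0.60904796 -2.66986503]
-1 0 -0.004 -0.015 -1.1 0 0; -1 0 -0.003 -0.015 -1.1 0 0; -1 0 -0.003 -0.015 -1.1 0 0; -1 0.001 -0.002 -0.003 -5 0 0; -1 0.001 -0.002 -0.003 -5 0 0;
-1 0 0 0 -9.1 0 0; -1 0 0 0 -9.1 0 0; -1 0 0 0 -9.1 0 0; -1 0 0 0 -9.1 0 0; -1 0 0 0 -9.1 0 0;
-1 0 0 0 -9.1 0 0; -1 0 0 0 -9.1 0 0; -1 0 0 0 0 0 0; -1 0 0 0 0 0 0; -1 0 0 0 0 0 0;
3 calls
```

>>> carry_out(
  moves=[-1,0,-0.004,-0.015,-1.1,0,0,-1,0,-0.003,-0.018,-1.1,0,0,-1,0,-0.003,-0.018,-1.1,0,0,-1,0.001,-0.002,-0.003,-5,0,0,-1,0.001,-0.002,-0.003,-5,0,0],
)

```text
clock: 60.08
tcp_pos: [0.6419, 0.4022, 0.1515]
orientation: [0.003, 0.531, 0.847, 0.005]
wrist_force: [1.5, 0.5, -1.9]
finger_gap: 0.0605
```

>>> carry_out(
  moves=[-1,0,0,0,-9,0,0,-1,0,0,0,-9,0,0,-1,0,0,0,-9,0,0,-1,0,0,0,-9,0,0,-1,0,0,0,-9,0,0],
)

```text
clock: 60.7
tcp_pos: [0.6443, 0.4033, 0.1661]
orientation: [0.206, 0.489, 0.781, 0.328]
wrist_force: [1.2, 0.8, -4.0]
finger_gap: 0.0606
```

>>> carry_out(
  moves=[-1,0,0,0,-9,0,0,-1,0,0,0,-9,0,0,-1,0,0,0.01,-9,0,0,-1,0,0,0,0,0,0,-1,0,0,0,0,0,0],
)

```text
clock: 61.32
tcp_pos: [0.6513, 0.4071, 0.1618]
orientation: [0.291, 0.443, 0.709, 0.465]
wrist_force: [0.3, -0.3, -1.4]
finger_gap: 0.0602
```

```bash
python3 -c "
from h import *
err([.645,.403,.06],26,64);print(env.get_state()['finger_gap'],env.get_state()['wrist_force'])
path(cur(),[([.645,.403,.06],26,64,-1,4)])
"
```

```text
local err mm [ -0.9 -96.4  33.7] rot deg [ 2.5  0.1 -0. ] tcp [0.6513 0.4071 0.1618] j [ 0.46  0.4  -0.89 -0.88 -0.    0.  ] t 61.325
0.06020979099355426 [ 0.30144445 -0.2573972  -1.42248414]
-1 0 -0.024 0.008 0.6 0 0; -1 0 -0.024 0.009 0.6 0 0; -1 0 -0.024 0.009 0.6 0 0; -1 0 -0.024 0.009 0.6 0 0; -1 0 0 0 0 0 0;
1 calls
```

>>> carry_out(
  moves=[-1,0,-0.024,0.009,0.2,0,0,-1,0,-0.024,0.009,0.2,0,0,-1,0,-0.024,0.009,0,0,0,-1,0,-0.015,0.006,0,0,0,-1,0,0,0,0,0,0],
)

```text
clock: 61.95
tcp_pos: [0.6548, 0.409, 0.08]
orientation: [0.292, 0.443, 0.708, 0.466]
wrist_force: [-0.3, -0.6, -2.7]
finger_gap: 0.0606
```

>>> carry_out(
  moves=[-1,0,-0.015,0.006,0,0,0,-1,0,0,0,0,0,0,-1,0,0,0,0,0,0,-1,0,0,0,0,0,0,-1,0,0,0,0,0,0],
)

```text
clock: 62.58
tcp_pos: [0.6592, 0.4113, 0.0743]
orientation: [0.294, 0.441, 0.706, 0.47]
wrist_force: [0.5, -0.5, -2.4]
finger_gap: 0.0603
```

```bash
python3 -c "
from h import *
err([.645,.403,.028],26,66);print(env.get_state()['finger_gap'],env.get_state()['wrist_force'])
"
```

```text
local err mm [ -1.2 -49.    2.6] rot deg [ 1.3  0.1 -0. ] tcp [0.6592 0.4113 0.0743] j [ 0.46  0.64 -0.9  -1.15 -0.    0.  ] t 62.575
0.060319492954411504 [ 0.48301519 -0.48872708 -2.36123887]
```

>>> carry_out(
  moves=[-1,0,-0.018,0.005,0.7,0,0,-1,0,-0.015,0.004,0.6,0,0,-1,0,0,0,0,0,0,-1,0,0,0,0,0,0,-1,0,0,0,0,0,0],
)

```text
clock: 63.2
tcp_pos: [0.6542, 0.4089, 0.0363]
orientation: [0.288, 0.445, 0.712, 0.46]
wrist_force: [0.3, -0.6, -1.8]
finger_gap: 0.0605
```

>>> carry_out(
  moves=[-1,0,-0.007,0.002,0,0,0,-1,0,0,0,0,0,0,-1,0,0,0,0,0,0,-1,0,0,0,0,0,0,-1,0,0,0,0,0,0],
)

```text
clock: 63.82
tcp_pos: [0.6537, 0.4086, 0.0298]
orientation: [0.289, 0.445, 0.711, 0.461]
wrist_force: [-0.6, 0.5, -2.0]
finger_gap: 0.0606
```

```bash
python3 -c "
from h import *
err([.645,.403,.028],26,66);print(env.get_state()['finger_gap'],env.get_state()['wrist_force'])
"
```

```text
local err mm [-1.2 -5.9 -8.6] rot deg [-0.1  0.1 -0. ] tcp [0.6537 0.4086 0.0298] j [ 0.46  0.74 -0.91 -1.22 -0.    0.  ] t 63.825
0.06056455026479562 [-0.55453463  0.5238442  -1.99830166]
```

>>> carry_out(
  moves=[-1,0,-0.0035,0.0015,0,0,0,-1,0,0,0,0,0,0,-1,0,0,0,0,0,0,0,0,0,0,0,0,0,1,0,0,0,0,0,0],
)

```text
clock: 64.45
tcp_pos: [0.6545, 0.4091, 0.0276]
orientation: [0.289, 0.444, 0.711, 0.462]
wrist_force: [-0.6, -0.7, -0.7]
finger_gap: 0.0765
```

>>> carry_out(
  moves=[1,0,0,0,0,0,0,1,0,0,0,0,0,0,1,0,0,0,0,0,0,1,0,0,-0.02,0,0,0,1,0,0.01,-0.03,0,0,0],
)

```text
clock: 65.08
tcp_pos: [0.6181, 0.3911, 0.0579]
orientation: [0.29, 0.444, 0.71, 0.463]
wrist_force: [0.4, 0.3, 0.2]
finger_gap: 0.0853
```

>>> carry_out(
  moves=[1,0,0.04,-0.02,0,0,0,1,0,0.055,0,5,0,0,1,0,0.055,0,9,0,0,1,0,0.02,0,9,0,0,1,0,0,0,9,0,0],
)

```text
clock: 65.7
tcp_pos: [0.6553, 0.4094, 0.1613]
orientation: [0.198, 0.492, 0.786, 0.317]
wrist_force: [1.8, 0.5, -0.7]
finger_gap: 0.0856
```

>>> carry_out(
  moves=[1,0,0,0,9,0,0,1,0,0,0,9,0,0,1,0,0,0,9,0,0,1,0,0,0,3,0,0,1,0,0,0,0,0,0],
)

```text
clock: 66.32
tcp_pos: [0.6578, 0.4104, 0.1652]
orientation: [0.071, 0.526, 0.84, 0.113]
wrist_force: [-0.4, -0.3, 0.8]
finger_gap: 0.0855
```

```bash
python3 -c "
from h import *
err([.675,.419,.15],26,0)
K,M=shot('wrist','w7')
im=ld('w7')[2].astype(int)
m=((im[:,:,0]>165)&(im[:,:,0]-im[:,:,1]>58)&(im[:,:,2]<135)).astype(np.uint8)
m=cv2.morphologyEx(m,cv2.MORPH_CLOSE,np.ones((7,7)))
cs,_=cv2.findContours(m,cv2.RETR_EXTERNAL,cv2.CHAIN_APPROX_SIMPLE)
for c in cs:
    if cv2.contourArea(c)>1500:
        b=cv2.boxPoints(cv2.minAreaRect(c));print(cv2.contourArea(c),b.round().tolist(),[px2w(K,M,*q,.018)[:2].round(3).tolist() for q in b])
"
```

```text
local err mm [ 0.2 14.5 19.8] rot deg [15.3  0.  -0.1] tcp [0.6578 0.4104 0.1652] j [ 0.45  0.52  0.13  0.92 -0.    0.  ] t 66.325
4226.5 [[0.0, 241.0], [0.0, 144.0], [65.0, 144.0], [65.0, 241.0]] [[0.889, 0.169], [0.758, 0.174], [0.732, 0.227], [0.857, 0.235]]
5706.5 [[495.0, 127.0], [559.0, 127.0], [559.0, 251.0], [495.0, 251.0]] [[0.549, 0.566], [0.524, 0.617], [0.622, 0.751], [0.654, 0.685]]
5986.5 [[245.0, 120.0], [316.0, 120.0], [316.0, 225.0], [245.0, 225.0]] [[0.639, 0.366], [0.612, 0.422], [0.712, 0.479], [0.746, 0.41]]
```

View pics/w7.png

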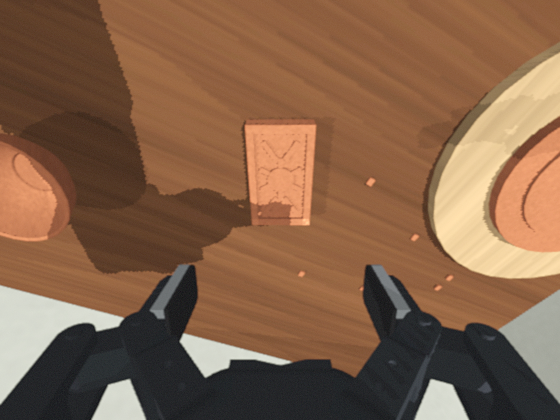

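Tile A now lies carved face up, with top corners about (245,125), (316,124), (310,224) and (251,224).

```bash
python3 -c "
from h import *
c=quad('w7',[(316,124),(245,125),(251,224.5),(310,224.5)],z=.018,s=1.0)
p,r=cur();path((p,r),[([*p[:2],.14],26,0,1,3),([*c,.08],26,0,1,2)])
"
```

```text
[0.6789 0.42  ] L 0.11 W 0.0631 az -154.0 116.4
1 0 -0.002 0.008 5.1 0 0; 1 0 -0.002 0.008 5.1 0 0; 1 0 -0.001 0.008 5.1 0 0; 1 0 0.012 0.03 0 0 0; 1 0 0.012 0.03 0 0 0;
1 calls
```

>>> carry_out(
  moves=[1,0,-0.002,0.008,5.1,0,0,1,0,-0.002,0.008,5.1,0,0,1,0,-0.001,0.008,5.1,0,0,1,0,0.012,0.03,0,0,0,1,0,0.01,0.03,0,0,0],
)

```text
clock: 67.0
tcp_pos: [0.6734, 0.4189, 0.0792]
orientation: [-0.0, 0.53, 0.848, -0.001]
wrist_force: [-0.9, 0.5, -0.8]
finger_gap: 0.0853
```

>>> carry_out(
  moves=[1,0,0,0,0,0,0,1,0,0,0,0,0,0,1,0,0,0,0,0,0,1,0,0,0,0,0,0,1,0,0,0,0,0,0],
)

```text
clock: 67.62
tcp_pos: [0.6715, 0.4184, 0.0806]
orientation: [-0.0, 0.53, 0.848, -0.001]
wrist_force: [0.2, 0.0, -0.7]
finger_gap: 0.0856
```

```bash
python3 -c "
from h import *
err([.6789,.42,.012],26.2,0)
"
```

```text
local err mm [-1.7  7.4 68.6] rot deg [-0.1  0.  -0.2] tcp [0.6715 0.4184 0.0806] j [ 0.46  0.83  0.51  1.26 -0.    0.  ] t 67.625
```

>>> carry_out(
  moves=[1,-0.002,0.007,0.025,0,0,0,1,0,0,0.02,0,0,0,1,0,0,0.012,0,0,0,1,0,0,0,0,0,0,1,0,0,0,0,0,0],
  squeeze=80,
)

```text
clock: 68.25
tcp_pos: [0.6796, 0.4194, 0.0182]
orientation: [-0.0, 0.53, 0.848, -0.001]
wrist_force: [0.7, 0.4, -0.2]
finger_gap: 0.0852
```

```bash
python3 -c "
from h import *
err([.6789,.42,.012],26.2,0)
"
```

```text
local err mm [ 0.9 -0.3  6.2] rot deg [-0.1  0.  -0.2] tcp [0.6796 0.4194 0.0182] j [ 0.45  0.88  0.46  1.15 -0.   -0.  ] t 68.25
```

>>> carry_out(
  moves=[1,0.001,0,0.006,0,0,0,1,0,0,0,0,0,0,-1,0,0,0,0,0,0,-1,0,0,0,0,0,0,-1,0,0,0,0,0,0],
)

```text
clock: 68.88
tcp_pos: [0.6804, 0.4212, 0.015]
orientation: [0.001, 0.53, 0.848, 0.001]
wrist_force: [-0.1, -0.8, -2.5]
finger_gap: 0.0595
```

>>> carry_out(
  moves=[-1,0,0,0,0,0,0,-1,0,0,0,0,0,0,-1,0,0,0,0,0,0,-1,0,0,0,0,0,0,-1,0,0,0,0,0,0],
)

```text
clock: 69.5
tcp_pos: [0.68, 0.421, 0.0144]
orientation: [0.0, 0.53, 0.848, 0.0]
wrist_force: [-0.6, -0.6, -0.5]
finger_gap: 0.0599
```

```bash
python3 -c "
from h import *
err([.6789,.42,.012],26.2,0);print(env.get_state()['finger_gap'])
p,r=cur();q=p.copy();q[2]=.12
path((p,r),[(q,26.3,0,-1,2),([*J(5,88),.12],JA,0,-1)],vmax=.05)
"
```

```text
local err mm [-0.4 -1.5  2.4] rot deg [ 0.1  0.  -0.2] tcp [0.68   0.421  0.0144] j [ 0.45  0.88  0.45  1.14 -0.    0.  ] t 69.5
0.05990415368923314
-1 0 0 -0.035 0 0 -0.1; -1 0 0 -0.035 0 0 -0.1; -1 0 0 -0.035 0 0 -0.1; -1 -0.032 -0.034 0 0 0 1.7; -1 -0.033 -0.033 0 0 0 1.7;
-1 -0.034 -0.032 0 0 0 1.7; -1 -0.035 -0.031 0 0 0 1.7; -1 -0.036 -0.03 0 0 0 1.7; -1 -0.037 -0.029 0 0 0 1.7; -1 -0.038 -0.028 0 0 0 1.7;
-1 -0.038 -0.027 0 0 0 1.7; -1 -0.039 -0.025 0 0 0 1.7; -1 -0.04 -0.024 0 0 0 1.7; -1 -0.041 -0.023 0 0 0 1.7; -1 -0.042 -0.022 0 0 0 1.7;
3 calls
```

>>> carry_out(
  moves=[-1,0,0,-0.035,0,0,0,-1,0,0,-0.035,0,0,0,-1,0,0,-0.035,0,0,0,-1,-0.032,-0.034,0,0,0,1.7,-1,-0.033,-0.033,0,0,0,1.7],
)

```text
clock: 70.12
tcp_pos: [0.6472, 0.3351, 0.1189]
orientation: [0.0, 0.554, 0.833, 0.0]
wrist_force: [0.4, -0.7, -2.1]
finger_gap: 0.0594
```

>>> carry_out(
  moves=[-1,-0.034,-0.032,0,0,0,1.7,-1,-0.035,-0.031,0,0,0,1.7,-1,-0.036,-0.03,0,0,0,1.7,-1,-0.037,-0.029,0,0,0,1.7,-1,-0.038,-0.028,0,0,0,1.7],
)

```text
clock: 70.75
tcp_pos: [0.5615, 0.1089, 0.1189]
orientation: [0.001, 0.616, 0.788, 0.001]
wrist_force: [-0.3, -0.3, -2.8]
finger_gap: 0.0601
```

>>> carry_out(
  moves=[-1,-0.038,-0.027,0,0,0,1.7,-1,-0.039,-0.025,0,0,0,1.7,-1,-0.04,-0.024,0,0,0,1.7,-1,-0.03,-0.018,0,0,0,1.7,-1,-0.015,-0.01,0,0,0,1],
)

```text
clock: 71.38
tcp_pos: [0.4869, -0.0776, 0.1195]
orientation: [0.002, 0.671, 0.742, 0.001]
wrist_force: [0.1, 0.2, -1.4]
finger_gap: 0.0596
```

>>> carry_out(
  moves=[-1,0,0,0,0,0,0,-1,0,0,0,0,0,0,-1,0,0,0,0,0,0,-1,0,0,0,0,0,0,-1,0,0,0,0,0,0],
)

```text
clock: 72.0
tcp_pos: [0.4872, -0.0767, 0.1197]
orientation: [0.003, 0.67, 0.742, 0.001]
wrist_force: [0.1, 0.1, -3.1]
finger_gap: 0.0598
```

```bash
python3 -c "
from h import *
err([*J(6.5,88),.05],JA,0);print(env.get_state()['finger_gap'])
"
```

```text
local err mm [-28.1  -5.4  69.7] rot deg [0.3 0.1 0.3] tcp [ 0.4872 -0.0767  0.1197] j [-0.32  0.23 -0.38  0.95  0.   -0.42] t 72.0
0.05982912071294185
```

>>> carry_out(
  moves=[-1,-0.026,-0.005,0,0,0,0.3,-1,0,0,0,0,0,0,-1,0,0,0,0,0,0,-1,0,0,0.03,0,0,0,-1,0,0,0.025,0,0,0],
)

```text
clock: 72.62
tcp_pos: [0.4878, -0.1018, 0.0656]
orientation: [0.005, 0.671, 0.742, 0.003]
wrist_force: [0.2, -0.4, -1.5]
finger_gap: 0.0596
```

>>> carry_out(
  moves=[-1,0,0,0.015,0,0,0,-1,0,0,0,0,0,0,-1,0,0,0,0,0,0,-1,0,0,0,0,0,0,-1,0,0,0,0,0,0],
)

```text
clock: 73.25
tcp_pos: [0.4878, -0.0998, 0.0503]
orientation: [0.004, 0.67, 0.742, 0.003]
wrist_force: [0.4, -0.7, -2.2]
finger_gap: 0.0594
```

```bash
python3 -c "
from h import *
err([*J(6.5,88),.0265],JA,0);print(env.get_state()['finger_gap'])
"
```

```text
local err mm [-5.1 -3.5 23.7] rot deg [0.5 0.1 0.4] tcp [ 0.4878 -0.0998  0.0503] j [-0.36  0.31 -0.47  0.78  0.   -0.47] t 73.25
0.059431619462708564
```

>>> carry_out(
  moves=[-1,-0.005,-0.004,0.008,0.4,0,0.4,-1,0,0,0.008,0,0,0,-1,0,0,0.004,0,0,0,-1,0,0,0,0,0,0,-1,0,0,0,0,0,0],
)

```text
clock: 73.88
tcp_pos: [0.4843, -0.1059, 0.029]
orientation: [0.002, 0.673, 0.74, 0.0]
wrist_force: [-0.2, -0.2, -2.0]
finger_gap: 0.0596
```

```bash
python3 -c "
from h import *
err([*J(6.5,88),.0265],JA,0);print(env.get_state()['finger_gap'],env.get_state()['wrist_force'])
"
```

```text
local err mm [0.6 0.8 2.5] rot deg [ 0.1  0.1 -0.1] tcp [ 0.4843 -0.1059  0.029 ] j [-0.38  0.33 -0.49  0.74 -0.   -0.47] t 73.875
0.05957104693746799 [-0.17549042 -0.24062044 -1.97044596]
```

>>> carry_out(
  moves=[-1,0,0,0.0025,0,0,0,-1,0,0,0,0,0,0,0.65,0,0,0,0,0,0,0.65,0,0,0,0,0,0,0.65,0,0,0,0,0,0],
)

```text
clock: 74.5
tcp_pos: [0.4856, -0.1063, 0.0275]
orientation: [0.003, 0.673, 0.74, 0.001]
wrist_force: [-0.6, 0.4, -0.2]
finger_gap: 0.0706
```

>>> carry_out(
  moves=[0.65,0,0,-0.03,0,0,0,0.65,0,0,-0.04,0,0,0,0.65,0,0,-0.05,0,0,0,0.65,0.04,-0.03,-0.03,0,0,0,0.65,0.05,-0.03,0,0,0,0],
)

```text
clock: 75.12
tcp_pos: [0.4182, -0.0226, 0.1822]
orientation: [0.004, 0.675, 0.738, 0.002]
wrist_force: [0.4, 1.2, -0.5]
finger_gap: 0.0705
```

>>> carry_out(
  moves=[0.65,0.06,-0.02,0,0,0,0,0.65,0.06,0,0,0,0,0,0.65,0.06,0,0,0,0,0,0.65,0.03,0,0,0,0,0,0.65,0,0,0,0,0,0],
)

```text
clock: 75.75
tcp_pos: [0.3768, 0.1924, 0.184]
orientation: [0.007, 0.674, 0.739, 0.005]
wrist_force: [0.6, 0.1, 0.1]
finger_gap: 0.071
```

```bash
python3 -c "
from h import *
print(cur()[0])
shot('top','t4');K,M,im=ld('t4')
im=im.astype(int)
sub=np.zeros(im.shape[:2],np.uint8);sub[195:270,290:412]=1
m=((im[:,:,0]-im[:,:,1]>70)&(im[:,:,0]-im[:,:,2]>90)&(sub>0)).astype(np.uint8)
x=np.array([np.cos(np.radians(JA)),np.sin(np.radians(JA))]);y=np.array([-x[1],x[0]])
cs,_=cv2.findContours(m,cv2.RETR_EXTERNAL,cv2.CHAIN_APPROX_NONE)
for c in cs:
    if cv2.contourArea(c)>80:
        P=np.array([px2w(K,M,u,v,.03)[:2] for u,v in cv2.boxPoints(cv2.minAreaRect(c))])
        g=P.mean(0)-JO;e=[P[(i+1)%4]-P[i] for i in range(4)];l=max(e,key=np.linalg.norm);print('jig',(g@x*1e3).round(1),(g@y*1e3).round(1),'size',[round(1e3*np.linalg.norm(v),1) for v in e[:2]],'ang',(np.degrees(np.arctan2(l@y,l@x))).round(1))
"
```

```text
[0.37682356 0.19239107 0.18403734]
jig 5.4 89.4 size [np.float64(61.4), np.float64(111.6)] ang 179.9
jig 6.6 1.6 size [np.float64(62.6), np.float64(111.9)] ang 179.7
jig 12.5 -110.7 size [np.float64(62.7), np.float64(112.1)] ang -177.6
```

The top view puts all three tiles on the bed. The first one was knocked to jig (12.5, −111) with 2.4° skew. It is still flat between fence and jaw and well under the 0.15 rad limit, so the jaw will square it. Now the handle.

```bash
python3 -c "
from h import *
K,M,im=ld('t4')
im=im.astype(int);g=im[165:225,325:370];m=((g.min(2)>130)&(g.max(2)-g.min(2)<40)&(g[:,:,2]>=g[:,:,0]-8)).astype(np.uint8)
n,l,st,c=cv2.connectedComponentsWithStats(m);i=1+np.argmax(st[1:,4]);v,u=np.nonzero(l==i);print(st[i])
P=np.array([px2w(K,M,a+325,b+165,.072)[:2] for a,b in zip(u,v)]);c=P.mean(0);w,V=np.linalg.eigh(np.cov((P-c).T));d=V[:,1];t=(P-c)@d
print(c,(t.min(),t.max()),c+d*(t.min()+t.max())/2,np.degrees(np.arctan2(d[1],d[0])))
path(cur(),[([.608,-.180,.16],-21,0,1)],vmax=.058)
"
```

```text
[ 12  11  22  37 429]
[ 0.59832793 -0.17900047] (np.float64(-0.07261490366041529), np.float64(0.05267133687927327)) [ 0.60762028 -0.18261829] 158.7274125743865
1 -0.049 0.024 0.004 0.1 0 3.3; 1 -0.047 0.027 0.004 0.1 0 3.3; 1 -0.046 0.03 0.003 0.1 0 3.3; 1 -0.044 0.032 0.003 0.1 0 3.3; 1 -0.042 0.035 0.003 0.1 0 3.3;
1 -0.04 0.037 0.003 0.1 0 3.3; 1 -0.038 0.04 0.003 0.1 0 3.3; 1 -0.035 0.042 0.003 0.1 0 3.3; 1 0 0 0 0 0 0; 1 0 0 0 0 0 0;
2 calls
```

>>> carry_out(
  moves=[1,-0.049,0.024,0.003,0,0,3.3,1,-0.047,0.027,0.003,0,0,3.3,1,-0.046,0.03,0.003,0,0,3.3,1,-0.044,0.032,0.003,0,0,3.3,1,-0.042,0.035,0.003,0,0,3.3],
)

```text
clock: 76.42
tcp_pos: [0.5213, -0.0504, 0.1726]
orientation: [0.007, 0.776, 0.631, 0.006]
wrist_force: [0.5, 0.2, 0.1]
finger_gap: 0.0854
```

>>> carry_out(
  moves=[1,-0.04,0.037,0,0,0,3.3,1,-0.038,0.04,0,0,0,3.3,1,-0.025,0.03,0,0,0,3.3,1,0,0,0,0,0,0,1,0,0,0,0,0,0],
)

```text
clock: 77.05
tcp_pos: [0.5973, -0.1946, 0.1726]
orientation: [0.006, 0.833, 0.553, 0.006]
wrist_force: [0.5, -0.4, 0.9]
finger_gap: 0.0855
```

>>> carry_out(
  moves=[1,0,0,0,0,0,0,1,0,0,0,0,0,0,1,0,0,0,0,0,0,1,0,0,0,0,0,0,1,0,0,0,0,0,0],
)

```text
clock: 77.68
tcp_pos: [0.5958, -0.1917, 0.1736]
orientation: [0.006, 0.832, 0.554, 0.006]
wrist_force: [-0.2, 0.2, -0.5]
finger_gap: 0.0854
```

```bash
python3 -c "
from h import *
err([.608,-.1815,.1],-21,0)
"
```

```text
local err mm [13.9  6.2 73.8] rot deg [ 0.9 -0.2 -1.7] tcp [ 0.5958 -0.1917  0.1736] j [-0.44  0.42  0.04  1.17  0.   -0.05] t 77.675
```

>>> carry_out(
  moves=[1,0.014,0.006,0,0.8,0,-1.7,1,0,0,0.025,0,0,0,1,0,0,0.02,0,0,0,1,0,0,0.01,0,0,0,1,0,0,0,0,0,0],
)

```text
clock: 78.3
tcp_pos: [0.6081, -0.1803, 0.1184]
orientation: [0.001, 0.823, 0.568, 0.002]
wrist_force: [1.2, 0.8, 0.1]
finger_gap: 0.0853
```

```bash
python3 -c "
from h import *
err([.608,-.1815,.07],-21,0)
"
```

```text
local err mm [-1.2  0.2 48.4] rot deg [ 0.2 -0.2  0.2] tcp [ 0.6081 -0.1803  0.1184] j [-0.42  0.48 -0.01  1.08  0.   -0.05] t 78.3
```

>>> carry_out(
  moves=[1,-0.001,0,0.022,0,0,0,1,0,0,0.018,0,0,0,1,0,0,0.004,0,0,0,1,0,0,0,0,0,0,-1,0,0,0,0,0,0],
)

```text
clock: 78.92
tcp_pos: [0.6109, -0.1827, 0.0786]
orientation: [0.004, 0.823, 0.567, 0.004]
wrist_force: [-0.3, -1.3, -0.0]
finger_gap: 0.0698
```

>>> carry_out(
  moves=[-1,0,0,0,0,0,0,-1,0,0,0,0,0,0,-1,0,0,0,0,0,0,-1,0,0,0,0,0,0,-1,0,0,0,0,0,0],
)

```text
clock: 79.55
tcp_pos: [0.6118, -0.1829, 0.0806]
orientation: [0.005, 0.823, 0.567, 0.005]
wrist_force: [0.3, -0.2, 0.5]
finger_gap: 0.0089
```

>>> carry_out(
  moves=[-1,0,0,0,0,0,10,-1,0,0,0,0,0,10,-1,0,0,0,0,0,10,-1,0,0,0,0,0,0,-1,0,0,0,0,0,0],
)

```text
clock: 80.18
tcp_pos: [0.6103, -0.1849, 0.0806]
orientation: [0.005, 0.944, 0.329, 0.004]
wrist_force: [-0.3, 1.0, 1.0]
finger_gap: 0.0087
```

```bash
python3 -c "
from h import *
err([.608,-.1815,.07],-21,0);s=env.get_state();print(s['finger_gap'],s['wrist_force'].round(1),s['ft_torque'].round(2))
"
```

```text
local err mm [ 0.3 -4.3 10.5] rot deg [  0.7  -0.  -30.6] tcp [ 0.6103 -0.1849  0.0806] j [-0.42  0.51 -0.06  0.98 -0.    0.48] t 80.175
0.008744687475265727 [-0.3  1.   1. ] [ 0.05  0.18 -0.1 ]
```

>>> carry_out(
  moves=[0,0,0,0,0,0,0,0,0,0,0,0,0,0,0,-0.001,-0.003,0.009,0.5,0,0,0,0,0,0,0,0,0,-1,0,0,0,0,0,0],
)

```text
clock: 80.8
tcp_pos: [0.6076, -0.1828, 0.0701]
orientation: [0.0, 0.944, 0.331, 0.002]
wrist_force: [-0.0, -0.1, 0.2]
finger_gap: 0.0259
```

>>> carry_out(
  moves=[-1,0,0,0,0,0,0,-1,0,0,0,0,0,0,-1,0,0,0,0,0,0,-1,0,0,0,0,0,0,-1,0,0,0,0,0,0],
)

```text
clock: 81.42
tcp_pos: [0.6082, -0.1822, 0.0704]
orientation: [-0.0, 0.943, 0.331, 0.003]
wrist_force: [0.8, 0.2, -1.0]
finger_gap: 0.0102
```

```bash
python3 -c "
from h import *
err([.608,-.1815,.07],-51.6,0);s=env.get_state();print(s['finger_gap'],s['wrist_force'].round(1),s['ft_torque'].round(2))
shot('side','s5')
"
```

```text
local err mm [ 0.3 -0.6  0.4] rot deg [ 0.1 -0.3  0.3] tcp [ 0.6082 -0.1822  0.0704] j [-0.42  0.52 -0.07  0.97  0.    0.48] t 81.425
0.010171442376706653 [ 0.8  0.2 -1. ] [ 0.14 -0.07 -0.08]
```

>>> carry_out(
  moves=[-1,0,0,0,0,0,10,-1,0,0,0,0,0,10,-1,0,0,0,0,0,10,-1,0,0,0,0,0,10,-1,0,0,0,0,0,10],
)

```text
clock: 82.1
tcp_pos: [0.6071, -0.1824, 0.0704]
orientation: [-0.001, 0.994, -0.111, 0.002]
wrist_force: [0.1, 0.7, 0.0]
finger_gap: 0.0101
```

```bash
python3 -c "
from h import *
err([.608,-.1815,.07],-101.6,0);s=env.get_state();print(s['finger_gap'],s['wrist_force'].round(1),s['ft_torque'].round(2))
"
```

```text
local err mm [ 0.7 -1.1  0.4] rot deg [-0.1 -0.2 -1.2] tcp [ 0.6071 -0.1824  0.0704] j [-0.42  0.52 -0.08  0.97  0.    1.37] t 82.1
0.010070567805228109 [0.1 0.7 0. ] [ 0.09 -0.02  0.1 ]
```

>>> carry_out(
  moves=[-1,0,0,0,0,0,10,-1,0,0,0,0,0,10,-1,0,0,0,0,0,10,-1,0,0,0,0,0,10,-1,0,0,0,0,0,10],
)

```text
clock: 82.72
tcp_pos: [0.6063, -0.1818, 0.0704]
orientation: [-0.001, 0.846, -0.533, 0.0]
wrist_force: [-0.2, 1.4, -0.1]
finger_gap: 0.0099
```

>>> carry_out(
  moves=[-1,0,0,0,0,0,10,-1,0,0,0,0,0,10,-1,0,0,0,0,0,10,-1,0,0,0,0,0,6,-1,0,0,0,0,0,0],
)

```text
clock: 83.35
tcp_pos: [0.6061, -0.181, 0.0704]
orientation: [0.001, -0.633, 0.774, 0.001]
wrist_force: [1.2, -0.1, 0.3]
finger_gap: 0.0101
```

```bash
python3 -c "
from h import *
err([.608,-.1815,.07],-190,0);s=env.get_state();print(s['finger_gap'],s['wrist_force'].round(1),s['ft_torque'].round(2))
shot('top','t5');K,M,im=ld('t5');
import numpy as np
o=ld('t4')[2]
# jaw position: edge profile along jig x at y=-60 and +45
for y in(-50,45,140):
    P=[w2px(K,M,[*J(x,y),.028]) for x in range(45,95,3)]
    print(y,'before',[int(o[int(round(v)),int(round(u)),2]) for u,v in P],'now',[int(im[int(round(v)),int(round(u)),2]) for u,v in P])
"
```

```text
local err mm [ 0.2 -1.9  0.4] rot deg [-0.1  0.2 -1.5] tcp [ 0.6061 -0.181   0.0704] j [-0.42  0.52 -0.08  0.98  0.    2.92] t 83.35
0.010093963625400349 [ 1.2 -0.1  0.3] [ 0.1  -0.08 -0.08]
-50 before [206, 210, 213, 213, 213, 208, 191, 181, 111, 162, 162, 157, 110, 93, 155, 92, 82] now [215, 215, 215, 215, 215, 215, 216, 215, 215, 215, 216, 216, 216, 216, 215, 216, 216]
45 before [187, 187, 189, 193, 208, 194, 184, 102, 167, 165, 165, 161, 155, 87, 138, 124, 123] now [207, 206, 204, 205, 203, 200, 201, 197, 196, 193, 193, 192, 191, 189, 189, 186, 183]
140 before [209, 213, 213, 219, 216, 197, 189, 114, 160, 152, 159, 166, 60, 30, 38, 38, 52] now [185, 186, 186, 190, 187, 151, 122, 136, 135, 138, 119, 141, 93, 42, 48, 48, 43]
```

>>> carry_out(
  moves=[0,0,0,0,0,0,0,0,0,0,0,0,0,0,0,0,0,-0.02,0,0,0,0,0,0,-0.02,0,0,0,0,0,0,0,0,0,-10],
)

```text
clock: 84.02
tcp_pos: [0.6056, -0.1819, 0.1116]
orientation: [0.001, -0.701, 0.713, 0.0]
wrist_force: [0.4, 0.3, -0.5]
finger_gap: 0.0426
```

>>> carry_out(
  moves=[0,0,0,0,0,0,-10,0,0,0,0,0,0,-10,0,0,0,0,0,0,-10,0,0,0,0,0,0,-10,0,0,0,0,0,0,-10],
)

```text
clock: 84.65
tcp_pos: [0.6058, -0.183, 0.1134]
orientation: [-0.0, 0.942, -0.335, 0.001]
wrist_force: [0.6, 0.6, -0.4]
finger_gap: 0.0427
```

>>> carry_out(
  moves=[0,0,0,0,0,0,-10,0,0,0,0,0,0,-10,0,0,0,0,0,0,-10,0,0,0,0,0,0,-10,0,0,0,0,0,0,-10],
)

```text
clock: 85.28
tcp_pos: [0.6057, -0.184, 0.1144]
orientation: [0.001, 0.994, 0.111, 0.001]
wrist_force: [0.8, -0.4, -0.1]
finger_gap: 0.0431
```

>>> carry_out(
  moves=[0,0,0,0,0,0,-10,0,0,0,0,0,0,-10,0,0,0,0,0,0,-10,0,0,0,0,0,0,-10,0,0,0,0,0,0,-10],
)

```text
clock: 85.9
tcp_pos: [0.6056, -0.185, 0.1155]
orientation: [0.002, 0.845, 0.534, 0.001]
wrist_force: [-0.1, -0.8, -0.4]
finger_gap: 0.0427
```

>>> carry_out(
  moves=[0,0,0,0,0,0,-10,0,0,0,0,0,0,-7,0,0,0,0,0,0,0,0,0,0,0,0,0,0,0,0,0,0,0,0,0],
)

```text
clock: 86.52
tcp_pos: [0.6055, -0.1857, 0.1163]
orientation: [0.003, 0.754, 0.656, -0.0]
wrist_force: [-0.7, -0.3, -0.3]
finger_gap: 0.0424
```

```bash
python3 -c "
from h import *
err([.6075,-.1818,.07],-8.5,0)
"
```

```text
local err mm [ 4.4  1.2 46.3] rot deg [0.3 0.2 0.5] tcp [ 0.6055 -0.1857  0.1163] j [-0.42  0.48 -0.02  1.07 -0.   -0.28] t 86.525
```

>>> carry_out(
  moves=[0,0.004,0.001,0.022,0,0,0.5,0,0,0,0.02,0,0,0,0,0,0,0.008,0,0,0,0,0,0,0,0,0,0,0,0,0,0,0,0,0],
)

```text
clock: 87.15
tcp_pos: [0.6084, -0.1827, 0.0666]
orientation: [0.004, 0.758, 0.652, 0.001]
wrist_force: [0.5, -0.2, -0.6]
finger_gap: 0.0425
```

```bash
python3 -c "
from h import *
err([.6075,-.1818,.07],-8.5,0)
"
```

```text
local err mm [ 0.7 -1.  -3.4] rot deg [ 0.4  0.3 -0.2] tcp [ 0.6084 -0.1827  0.0666] j [-0.42  0.52 -0.08  0.96 -0.   -0.27] t 87.15
```

>>> carry_out(
  moves=[0,0.001,-0.001,-0.003,0.3,0.2,0,-1,0,0,0,0,0,0,-1,0,0,0,0,0,0,-1,0,0,0,0,0,0,-1,0,0,0,0,0,0],
)

```text
clock: 87.78
tcp_pos: [0.6085, -0.1814, 0.0718]
orientation: [0.002, 0.758, 0.652, 0.001]
wrist_force: [0.5, 0.2, 0.9]
finger_gap: 0.0102
```

>>> carry_out(
  moves=[-1,0,0,0,0,0,10,-1,0,0,0,0,0,10,-1,0,0,0,0,0,10,-1,0,0,0,0,0,10,-1,0,0,0,0,0,10],
)

```text
clock: 88.4
tcp_pos: [0.608, -0.1822, 0.0719]
orientation: [0.002, 0.966, 0.257, 0.001]
wrist_force: [-0.1, 0.4, 1.2]
finger_gap: 0.0101
```

>>> carry_out(
  moves=[-1,0,0,0,0,0,10,-1,0,0,0,0,0,10,-1,0,0,0,0,0,10,-1,0,0,0,0,0,10,-1,0,0,0,0,0,10],
)

```text
clock: 89.02
tcp_pos: [0.607, -0.1822, 0.0718]
orientation: [0.002, 0.982, -0.189, 0.001]
wrist_force: [0.1, 0.6, 1.9]
finger_gap: 0.0103
```

>>> carry_out(
  moves=[-1,0,0,0,0,0,10,-1,0,0,0,0,0,10,-1,0,0,0,0,0,10,-1,0,0,0,0,0,10,-1,0,0,0,0,0,10],
)

```text
clock: 89.65
tcp_pos: [0.6063, -0.1815, 0.0718]
orientation: [0.001, 0.802, -0.597, 0.001]
wrist_force: [-0.2, 1.0, 0.6]
finger_gap: 0.0102
```

>>> carry_out(
  moves=[-1,0,0,0,0,0,10,-1,0,0,0,0,0,10,-1,0,0,0,0,0,5,-1,0,0,0,0,0,0,-1,0,0,0,0,0,0],
)

```text
clock: 90.28
tcp_pos: [0.6063, -0.181, 0.0718]
orientation: [-0.001, -0.649, 0.761, -0.001]
wrist_force: [-0.3, 0.5, 0.8]
finger_gap: 0.01
```

```bash
python3 -c "
from h import *
err([.6075,-.1818,.07],-188.5,0);s=env.get_state();print(s['finger_gap'],s['wrist_force'].round(1),s['ft_torque'].round(2))
"
```

```text
local err mm [ 0.6 -1.3  1.8] rot deg [ 0.  -0.1 -0.5] tcp [ 0.6063 -0.181   0.0718] j [-0.42  0.52 -0.07  0.98 -0.    2.88] t 90.275
0.010017745599863443 [-0.3  0.5  0.8] [ 0.17  0.05 -0.03]
```

>>> carry_out(
  moves=[0,0,0,0,0,0,0,0,0,0,0,0,0,0,0,0,0,-0.02,0,0,0,0,0,0,-0.02,0,0,0,0,0,0,0,0,0,-10],
)

```text
clock: 90.9
tcp_pos: [0.606, -0.1814, 0.1127]
orientation: [0.002, 0.715, -0.699, 0.001]
wrist_force: [0.3, 0.7, -0.3]
finger_gap: 0.0432
```

>>> carry_out(
  moves=[0,0,0,0,0,0,-10,0,0,0,0,0,0,-10,0,0,0,0,0,0,-10,0,0,0,0,0,0,-10,0,0,0,0,0,0,-10],
)

```text
clock: 91.52
tcp_pos: [0.6066, -0.1823, 0.1141]
orientation: [0.002, 0.949, -0.316, 0.001]
wrist_force: [-1.2, 0.7, 0.4]
finger_gap: 0.0428
```

>>> carry_out(
  moves=[0,0,0,0,0,0,-10,0,0,0,0,0,0,-10,0,0,0,0,0,0,-10,0,0,0,0,0,0,-10,0,0,0,0,0,0,-10],
)

```text
clock: 92.15
tcp_pos: [0.6068, -0.183, 0.1147]
orientation: [0.003, 0.991, 0.13, 0.0]
wrist_force: [0.9, -0.3, 0.3]
finger_gap: 0.0426
```

>>> carry_out(
  moves=[0,0,0,0,0,0,-10,0,0,0,0,0,0,-10,0,0,0,0,0,0,-10,0,0,0,0,0,0,-10,0,0,0,0,0,0,-10],
)

```text
clock: 92.78
tcp_pos: [0.607, -0.1837, 0.1154]
orientation: [0.004, 0.835, 0.55, -0.001]
wrist_force: [-0.9, 0.9, -0.2]
finger_gap: 0.0427
```

>>> carry_out(
  moves=[0,0,0,0,0,0,-10,0,0,0,0,0,0,-6,0,0,0,0,0,0,0,0,0,0,0,0,0,0,0,0,0,0,0,0,0],
)

```text
clock: 93.4
tcp_pos: [0.6071, -0.1842, 0.1158]
orientation: [0.004, 0.748, 0.664, -0.002]
wrist_force: [0.3, 0.1, -0.2]
finger_gap: 0.0426
```

```bash
python3 -c "
from h import *
err([.6073,-.1816,.07],-9,0)
"
```

```text
local err mm [ 3.  -0.3 45.8] rot deg [0.2 0.5 2.2] tcp [ 0.6071 -0.1842  0.1158] j [-0.42  0.48 -0.02  1.07 -0.01 -0.3 ] t 93.4
```

>>> carry_out(
  moves=[0,0.003,0,0.02,0.2,0.4,2.2,0,0,0,0.018,0,0,0,0,0,0,0.007,0,0,0,0,0,0,0,0,0,0,-1,0,0,0,0,0,0],
)

```text
clock: 94.02
tcp_pos: [0.6086, -0.1818, 0.0712]
orientation: [0.002, 0.762, 0.648, 0.0]
wrist_force: [-0.0, 1.3, 0.0]
finger_gap: 0.0255
```

>>> carry_out(
  moves=[-1,0,0,0,0,0,0,-1,0,0,0,0,0,0,-1,0,0,0,0,0,0,-1,0,0,0,0,0,10,-1,0,0,0,0,0,10],
)

```text
clock: 94.65
tcp_pos: [0.6087, -0.1819, 0.0719]
orientation: [0.002, 0.865, 0.501, 0.001]
wrist_force: [-0.0, -0.4, -1.7]
finger_gap: 0.0099
```

>>> carry_out(
  moves=[-1,0,0,0,0,0,10,-1,0,0,0,0,0,10,-1,0,0,0,0,0,10,-1,0,0,0,0,0,10,-1,0,0,0,0,0,10],
)

```text
clock: 95.28
tcp_pos: [0.6076, -0.1826, 0.0719]
orientation: [0.002, 0.997, 0.075, 0.0]
wrist_force: [-1.1, 0.4, -1.0]
finger_gap: 0.0098
```

>>> carry_out(
  moves=[-1,0,0,0,0,0,10,-1,0,0,0,0,0,10,-1,0,0,0,0,0,10,-1,0,0,0,0,0,10,-1,0,0,0,0,0,10],
)

```text
clock: 95.9
tcp_pos: [0.6064, -0.1822, 0.0719]
orientation: [0.002, 0.93, -0.367, -0.0]
wrist_force: [0.1, 1.0, -1.0]
finger_gap: 0.0104
```

>>> carry_out(
  moves=[-1,0,0,0,0,0,10,-1,0,0,0,0,0,10,-1,0,0,0,0,0,0,-1,0,0,0,0,0,0,-1,0,0,0,0,0,0],
)

```text
clock: 96.52
tcp_pos: [0.606, -0.1818, 0.0719]
orientation: [0.002, 0.851, -0.525, -0.0]
wrist_force: [0.5, 0.8, -1.9]
finger_gap: 0.0101
```

```bash
python3 -c "
from h import *
err([.6073,-.1816,.07],-174,0);s=env.get_state();print(s['finger_gap'],s['wrist_force'].round(1),s['ft_torque'].round(2))
"
```

```text
local err mm [ 0.4 -1.2  1.9] rot deg [ 0.2 -0.1 20.7] tcp [ 0.606  -0.1818  0.0719] j [-0.42  0.52 -0.07  0.98 -0.    2.26] t 96.525
0.010053324155227786 [ 0.5  0.8 -1.9] [ 0.15 -0.   -0.1 ]
```

>>> carry_out(
  moves=[-1,0,0,0,0,0,8,-1,0,0,0,0,0,8,-1,0,0,0,0,0,4,-1,0,0,0,0,0,0,-1,0,0,0,0,0,0],
)

```text
clock: 97.15
tcp_pos: [0.6059, -0.1813, 0.0719]
orientation: [0.002, 0.747, -0.665, -0.0]
wrist_force: [1.0, 0.5, -1.1]
finger_gap: 0.0097
```

```bash
python3 -c "
from h import *
err([.6073,-.1816,.07],-174,0);s=env.get_state();print(s['finger_gap'],s['wrist_force'].round(1),s['ft_torque'].round(2),s['tau'].round(2))
"
```

```text
local err mm [ 0.4 -1.3  1.9] rot deg [ 0.2 -0.1  0.6] tcp [ 0.6059 -0.1813  0.0719] j [-0.42  0.52 -0.07  0.98 -0.    2.61] t 97.15
0.009668346143067365 [ 1.   0.5 -1.1] [0.15 0.02 0.08] [ -0.43 -57.38  27.75  -0.06  -0.22   0.11]
```

>>> carry_out(
  moves=[-1,0,0,0,0,0,5,-1,0,0,0,0,0,0,-1,0,0,0,0,0,0,-1,0,0,0,0,0,0,-1,0,0,0,0,0,0],
)

```text
clock: 97.78
tcp_pos: [0.6059, -0.1812, 0.0719]
orientation: [0.002, 0.72, -0.694, -0.0]
wrist_force: [0.8, -0.4, -1.4]
finger_gap: 0.01
```

```bash
python3 -c "
from h import *
err([.6073,-.1816,.07],-174,0);s=env.get_state();print(s['finger_gap'],s['wrist_force'].round(1),s['ft_torque'].round(2),s['tau'].round(2))
"
```

```text
local err mm [ 0.4 -1.4  1.9] rot deg [ 0.2 -0.2 -3.9] tcp [ 0.6059 -0.1812  0.0719] j [-0.42  0.52 -0.07  0.98 -0.    2.69] t 97.775
0.009959544943498294 [ 0.8 -0.4 -1.4] [0.08 0.05 0.99] [ -0.88 -57.35  27.73  -0.06  -0.08   0.97]
```

Torque jumped from about 0.1 to 1.0 N m, which is the stop. One more small push to confirm.

>>> carry_out(
  moves=[-1,0,0,0,0,0,4,-1,0,0,0,0,0,0,-1,0,0,0,0,0,0,-1,0,0,0,0,0,0,-1,0,0,0,0,0,0],
)

```text
clock: 98.4
tcp_pos: [0.605, -0.1813, 0.0721]
orientation: [-0.003, -0.696, 0.718, 0.0]
wrist_force: [-0.3, -0.0, -0.1]
finger_gap: 0.0098
```

```bash
python3 -c "
from h import *
err([.6073,-.1816,.07],-174,0);s=env.get_state();print(s['finger_gap'],s['wrist_force'].round(1),s['ft_torque'].round(2))
"
```

```text
local err mm [ 0.2 -2.3  2.1] rot deg [ 0.3 -0.2 -7.7] tcp [ 0.605  -0.1813  0.0721] j [-0.42  0.52 -0.07  0.98 -0.01  2.76] t 98.4
0.009832026038972713 [-0.3 -0.  -0.1] [0.07 0.33 0.95]
```

>>> carry_out(
  moves=[0,0,0,0,0,0,0,0,0,0,0,0,0,0,0,0,0,-0.03,0,0,0,0,0,0,-0.05,0,0,0,0,0,0,-0.05,0,0,0],
)

```text
clock: 99.02
tcp_pos: [0.604, -0.1808, 0.2013]
orientation: [-0.004, -0.694, 0.72, 0.003]
wrist_force: [0.7, -0.5, 0.2]
finger_gap: 0.0428
```

>>> carry_out(
  moves=[0,-0.05,0.04,0,0,0,0,0,-0.05,0.04,0,0,0,0,0,-0.05,0.04,0,0,0,0,0,-0.06,0,0,0,0,0,0,-0.06,0,0,0,0,0],
)

```text
clock: 99.65
tcp_pos: [0.5003, 0.0728, 0.2092]
orientation: [0.007, -0.7, 0.714, -0.001]
wrist_force: [1.1, -0.4, 0.1]
finger_gap: 0.0428
```

>>> carry_out(
  moves=[0,-0.06,0,0,0,0,0,0,-0.06,0,0,0,0,0,0,-0.04,0,0,0,0,0,0,0,0,0,0,0,0,0,0,0,0,0,0,0],
)

```text
clock: 100.28
tcp_pos: [0.5024, 0.1542, 0.2164]
orientation: [-0.031, 0.742, -0.669, -0.022]
wrist_force: [-0.4, -0.5, -0.0]
finger_gap: 0.0427
```

```bash
python3 -c "
from h import *
print(cur()[0])
shot('top','t6',crop=(285,160,420,275),scale=5);K,M,im=ld('t6')
im=im.astype(int)
sub=np.zeros(im.shape[:2],np.uint8);sub[190:272,290:414]=1
m=((im[:,:,0]-im[:,:,1]>60)&(im[:,:,0]-im[:,:,2]>85)&(sub>0)).astype(np.uint8)
x=np.array([np.cos(np.radians(JA)),np.sin(np.radians(JA))]);y=np.array([-x[1],x[0]])
cs,_=cv2.findContours(m,cv2.RETR_EXTERNAL,cv2.CHAIN_APPROX_NONE)
for c in cs:
    if cv2.contourArea(c)>80:
        P=np.array([px2w(K,M,u,v,.03)[:2] for u,v in cv2.boxPoints(cv2.minAreaRect(c))])
        g=P.mean(0)-JO;e=[P[(i+1)%4]-P[i] for i in range(4)];l=max(e,key=np.linalg.norm);print('jig',(g@x*1e3).round(1),(g@y*1e3).round(1),'size',[round(1e3*np.linalg.norm(v),1) for v in e[:2]],'ang',(np.degrees(np.arctan2(l@y,l@x))).round(1))
"
```

```text
[0.50244444 0.15416879 0.21642587]
jig -3.8 88.2 size [np.float64(63.8), np.float64(112.2)] ang -179.8
jig -2.7 0.7 size [np.float64(64.5), np.float64(113.6)] ang -180.0
jig -1.9 -109.0 size [np.float64(64.4), np.float64(113.1)] ang 179.5
jig 126.0 -137.8 size [np.float64(148.1), np.float64(13.2)] ang -95.1
```

View pics/t6.png

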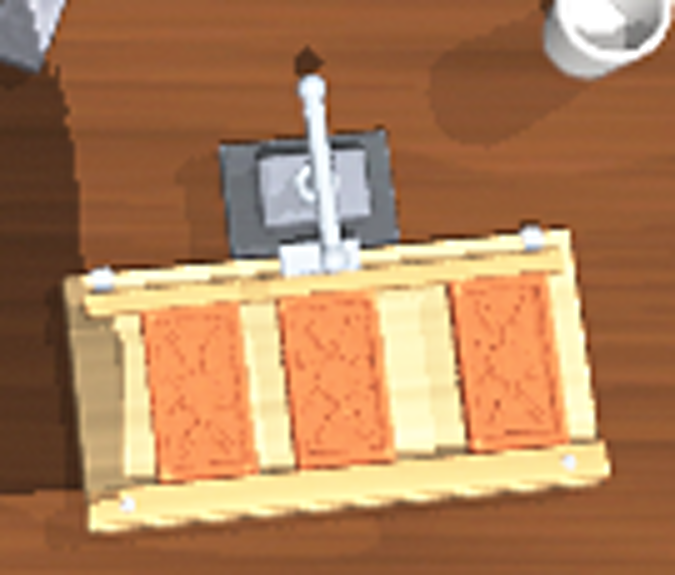

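The last view shows three tiles carved face up at (200,390), (337,380) and (512,362), square between the fence and the closed jaw. The handle bar lies along jig x, which fits fully home. Handing in.

```bash
python3 -c "
from h import *
print(env.hand_in())"
```

```text
the job is handed in; nothing more can be done
None
```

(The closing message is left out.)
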